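Clamp up a glued bench pin with a sliding-arm clamp

TASK

Finish gluing up the bench pin: lay its loose half on the half that lies on the clamping board, notch over notch and edges flush, swing the clamp's arm over its middle, push the arm firmly down the pillar until the pad bears on the wood and the arm tilts and binds, then screw the handle tight, clockwise from above by about three quarters of a turn, and let go. The glue bottle has fallen over: stand it upright again on the bench, not on the clamping board. Leave the water bottle, the little black-lidded jar, the steel block and the wax iron standing and lying where they are.

Things in the scene. Friction and masses are not known exactly. Their poses are not given: they have to be found in the camera images.
- clamp_board: fixed plywood clamping board, 260 x 130 x 15 mm, lying on the bench. Origin: centre of its underside; x runs along its length, toward the pillar; z up. A round steel pillar (diameter 16 mm, top 276 mm above the bench) stands on it at x = +105 mm, y = 0. Two wooden fences, 10 mm high (tops 25 mm above the bench), stand at the lower half's end and at its +y side
- lower_half: lower half of the bench pin, loose, lying on the clamping board against the two fences: beech, 130 x 56 x 20 mm, with a V-notch in one end (mouth 32 mm wide, 40 mm deep). Origin: centre of its underside; x along its length, away from the notched end; z up. Its top is 35 mm above the bench. It starts in line with the clamping board, centred at x = -45 mm of it
- lower_half_mid (a point): middle of the lower half (half way up its thickness)
- lower_half_notch (a point): point of the lower half's V-notch, 25 mm from the middle, half way up
- upper_half: loose half of the bench pin, lying flat on the bench: same shape as the lower half (130 x 56 x 20 mm, about 125 g). Origin: centre of its underside; x along its length, away from the notched end (the notch lies at -x); z up
- upper_half_mid (a point): middle of the loose half (half way up its thickness)
- upper_half_notch (a point): point of the loose half's V-notch, 25 mm from the middle
- clamp_arm: steel clamp arm, 0.5 kg. Origin: on the pillar's axis, middle of its sleeve (56 mm high, 33 mm across); reaches 150 mm along its -x to the screw spindle. A bar 15 mm wide, top 12 mm above the origin, free to take 20 to 130 mm from the pillar. Pushed down it slides with about 8 N and stays where let go; when its spindle end is pushed up (pad on the work, or bar lifted) it tilts and binds
- clamp_arm_mid (a point): point on the bar 68 mm from the pillar's axis, 6 mm below the bar's top: here two fingers can take the bar across its 15 mm width from above, to swing it and to slide it down
- clamp_slide (a joint): how far the arm has been slid down the pillar, m (0 = top, the arm's origin then is 225 mm above the bench). With both halves stacked (top 55 mm above the bench) and the screw at 0, the pad meets the wood at about 0.11
- clamp_swing (a joint): turn of the arm about the pillar, rad: 0 = arm along the clamping board with the spindle over the middle of the lower half; positive = swung away clockwise seen from above, to the clamping board's +y side (the arm's heading is the board's yaw minus this). Light friction, stays where it is left
- clamp_tilt (a joint): tilt of the arm on the pillar, rad: about -0.006 = spindle end hanging down, free to slide; positive = spindle end pushed up; it begins to bind just above 0 and springs on to about 0.03 as the screw is tightened
- clamp_screw (a joint): turn of the handle, rad, grows clockwise seen from above (tightening), 6 mm of spindle travel a turn, range 0 to 12.6, about 0.05 N m to turn, under 0.1 N m when tight; it does not turn back by itself. With the pad already bearing, three quarters of a turn (4.7 rad) gives about 20 to 30 N of pressure
- handle_grip (a point): on the axis of the upright turned wooden handle above the spindle: 30 mm thick, 74 mm long, this point 27 mm below its top; take it across from above in any direction and turn it about the vertical. It lies 90 mm above the arm's origin at screw 0 and sinks with the spindle
- clamp_pad: round pressure pad under the spindle, 29 mm across, with a rubber cap that yields about 1 mm for every 12 N. Origin: middle of its underside, 60 mm below the arm's origin when screw = 0
- glue_bottle: white glue bottle, 32 x 52 x 158 mm, about 140 g, lying on its flat side. Origin: centre of its base; z from base to nozzle, y across its 52 mm width, x across its 32 mm thickness. The flat body is 95 mm long, to be gripped anywhere across its 52 mm; the neck is 24 mm thick up to 141 mm; centre of mass 50 mm from the base. Upright when its z points up (it may lean up to 0.05 rad on its base)
- water_bottle: standing clear plastic water bottle, 60 mm across, 214 mm high; origin: centre of its base. A bystander: leave it standing where it is
- screw_jar: little black-lidded jar, 34 mm across, 36 mm high; origin: centre of its base. A bystander
- steel_block: steel bench block, 62 x 78 x 26 mm, about 1 kg; origin: centre of its underside. A bystander
- wax_iron: wax iron with blue handle lying on the bench, 23 x 228 x 23 mm, length along its y; origin: middle, on the bench. A bystander
- board_nest (a point): point on the clamping board's top under the middle of the lower half as it lies at the start (x = -45 mm of the board)

How it is judged:
By the outcome, as a careful person would: the job done as asked, in the order asked, and still so for the second after the job is handed in, with the robot touching nothing.
It also fails if it takes over 72 s, if anything falls off the work surface, if the arm or the gripper's body presses on something with over 40 N, if the wrist force passes 120 N, or if a joint passes its speed limit or range.

ROBOT

A 6-joint arm with a two-finger parallel gripper is mounted at the origin on a cart in front of the work surface, level with it; the furniture and walls round the work are solid. World frame = base frame: x ahead of the robot, y to its left, z up, the work surface at z = 0. Lengths are in m, angles in degrees, forces in N, time in s.
With the tool pointing down it reaches from about 0.375 to 0.9 m from the base axis. Payload 3.1 kg.
Tool frame: the origin (TCP) lies on the centre line of the jaws, within the pads' length; the fingertips stand finger_overhang ahead of it and the grasp point (between the pads) lies 5 mm behind it (finger_overhang is the distance from the TCP to the fingertips, in m); z points along the fingers, y is the line along which they close (so a half turn about z gives the same grasp; the last joint's range is limited). The gripper opens to 87 mm and grips with 3 to 60 N. Pads are 19 mm wide; open, the fingers measure 117 mm over their backs; the gripper's body (75 mm by 190 mm) begins 51 mm behind the grasp point.
Start: joints at [-75.029, 30.224, 82.088, -0, 67.689, -10.227], TCP at [0.266, -0.565, 0.237] pointing down, gripper open.
Joint ranges: [-176.69, 176.69], [-43.24, 126.21], [12.49, 139.97], [-82, 262], [0, 151.66], [-163.58, 163.58]. Speed limits (degrees/s): [159.86, 159.86, 180, 180, 180, 180].

INTERFACE

Orientations are given as a 3x3 rotation matrix whose columns are the frame's x, y, z axes.
In Python, from rig import read_state, capture, calibration, hand_in, finger_overhang gives the robot as it stands.
- The arm moves only by the tool send_rows, never from a script. Its argument "plan" is a list of rows, each a list of 5 numbers: the closure in counts, from 0 (fully open) to 255 (shut), then the shift along the tool's x, y, z in m, then the turn about the tool's z in rad. A call has 1 to 20 rows; each row shifts and turns the commanded pose from where the row before left it, along the tool's axes as they then stand; what a row does not reach is not made up. A row lasts 1/12 s, in which the tool goes at most 41.7 mm and 7.16 degrees, less where a joint would pass 70% of its speed; a pose out of reach is approached as far as the arm can. A call is refused whole if a number of a shift passes 0.0417 or a number of a turn 0.125, either way. A call with a gripper value outside its range is refused whole. The fingers move at their own pace and stop on an object; the grip force is fixed at half the most. Time passes only in rows, so rows that do not move let the fingers close. It gives the time, the measured TCP pose, the force, the opening and the grip force at its end, in the units of the state.
- read_state(): the state, without advancing time (a new reading comes with each control period).
- capture(name): name is "scene" or "top"; returns (picture, depth): 384x512x3 uint8, blue, green, red; 384x512 float32, m along the optical axis (not along the pixel's ray), 0 where there is no reading.
- calibration(name): a dict with "fx", "fy", "cx", "cy" (pixels), "dist_coeffs" ([k1, k2, p1, p2, k3] as OpenCV has them; the pictures are not rectified), "xyz" and "rotation" of the camera in the world. Camera axes: x right, y down, z forward; pixel columns grow to the right and rows downward; lengths in m; the calibration is good to about 2 mm. A picture is of the moment at which its call begins. calibration takes no time and is no camera call.
- hand_in(): hands the job in; it is judged then, once.
The state is a dict: "time_s": time; "joint_positions": joint angles; "qvel": joint speeds; "tau": joint torques, N m; "position": TCP position; "tcp_rot": TCP orientation; "force": force on the tool from outside, world axes, zero at the start; "moment": the same for the moment, N m; "opening": opening from 0.0 (shut) to 1.0 (fully open); "grasp_force": force on a finger pad.
Only numpy, scipy, OpenCV 4.12 (cv2) and the standard library are available. Lean on these libraries where they do the work, as an engineer would, in place of code of your own. Each camera call takes 0.05 s, during which the arm holds its last target. There are 200 camera calls.

## Working session

There is one attempt and no reset: what is moved stays moved. The work goes in short steps, Python scripts to look and compute and a tool call to move; the robot and the scene stay as the last step left them, time stands still between calls to the robot, and variables do not carry over. Pictures are saved under pics/ and viewed, at most 10 in all, crops included, and the job is handed in when it is done.

Besides the shell and the picture viewer there is one more tool, called after "Call:" in YAML: its name, and indented under it one key for each argument. send_rows: Moves the arm, as the interface text tells. Its arguments: {"type":"object","properties":{"plan":{"type":"array","items":{"type":"array","items":{"type":"number"}}}},"required":["plan"]}

```bash
ls; mkdir -p pics
python3 - <<'E'
from rig import *
import cv2,numpy as np
s=read_state();print({k:np.round(v,3).tolist() if not isinstance(v,str) else v for k,v in s.items()});print(finger_overhang)
for n in("scene","top"):
    p,d=capture(n);cv2.imwrite(f"pics/{n}0.png",p);np.save(f"{n}0.npy",d);c=calibration(n);print(n,c)
E
```

```text
pics
{'time_s': 0.0, 'joint_positions': [-75.031, 30.277, 82.156, -0.001, 67.69, -10.226], 'qvel': [0.069, 0.049, -0.017, -0.039, -0.07, 0.117], 'tau': [-0.0, -44.004, -17.659, 0.064, 0.058, -0.0], 'position': [0.266, -0.565, 0.236], 'tcp_rot': [[0.905, 0.426, -0.001], [0.426, -0.905, 0.002], [0.0, -0.002, -1.0]], 'force': [-0.102, -0.088, 0.685], 'moment': [-0.108, 0.001, 0.074], 'grasp_force': 0.0, 'opening': 0.999}
0.014
scene {'fx': 476.2687882106654, 'fy': 476.2687882106654, 'cx': 254.87849362281628, 'cy': 192.577963263383, 'dist_coeffs': array([-0.02057455,  0.        ,  0.        ,  0.        ,  0.        ]), 'xyz': array([-0.43267413, -0.93960524,  0.7454998 ]), 'rotation': array([[ 0.63292105, -0.32296699,  0.70363575],
       [-0.77419511, -0.27074822,  0.57211654],
       [ 0.00573337, -0.90685596, -0.42140171]])}
top {'fx': 399.83507820864247, 'fy': 399.83507820864247, 'cx': 259.51421066926747, 'cy': 188.71628913125105, 'dist_coeffs': array([-0.06196506,  0.        ,  0.        ,  0.        ,  0.        ]), 'xyz': array([ 0.42690238, -0.16638564,  1.29339548]), 'rotation': array([[-0.00229021, -0.99598341,  0.08950865],
       [-0.99999266,  0.002556  ,  0.00285496],
       [-0.00307227, -0.08950146, -0.99598195]])}
```

View pics/top0.png

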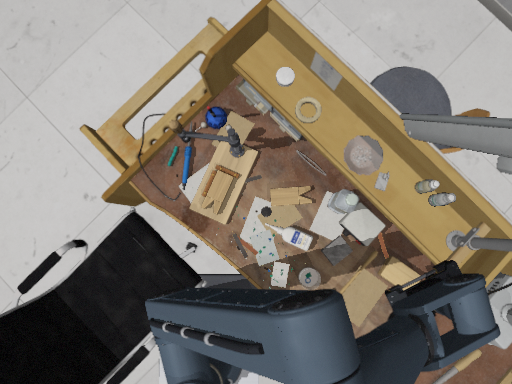

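View pics/scene0.png

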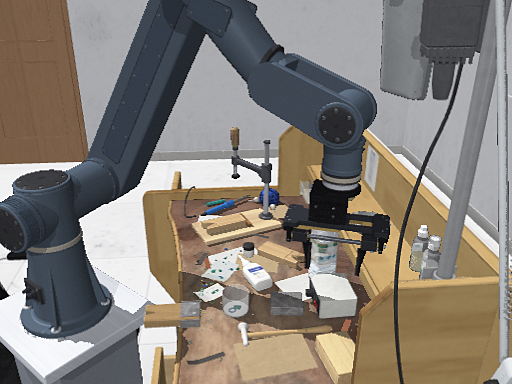

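The top view shows the clamping board at about (225,180), its pillar near (235,145) with the arm swung left to the handle at about (185,135). The loose half is at (290,196), the glue bottle at (293,237) and the jar at (266,211). The water bottle is at (343,200).

```bash
cat > h.py <<'E'
from rig import *
import cv2,numpy as np
def ray(n,uv):
    c=calibration(n);K=np.array([[c['fx'],0,c['cx']],[0,c['fy'],c['cy']],[0,0,1]])
    p=cv2.undistortPoints(np.array(uv,float).reshape(-1,1,2),K,c['dist_coeffs'])[:,0]
    return c['xyz'],np.c_[p,np.ones(len(p))]@c['rotation'].T
def onz(n,uv,z):
    o,d=ray(n,uv);return o+d*((z-o[2])/d[:,2])[:,None]
def bydepth(n,uv,D):
    o,d=ray(n,uv);return o+d*np.array([D[int(v),int(u)] for u,v in uv])[:,None]
def heightmap(n,D):
    v,u=np.mgrid[:384,:512];o,d=ray(n,np.c_[u.ravel(),v.ravel()])
    return (o+d*D.reshape(-1,1)).reshape(384,512,3)
E
python3 - <<'E'
from h import *
p=cv2.imread("pics/top0.png")
cv2.imwrite("pics/top0c.png",cv2.resize(p[100:265,165:385],None,fx=3.6,fy=3.6,interpolation=cv2.INTER_CUBIC))
D=np.load("top0.npy");P=heightmap("top",D)
for u,v in [(290,196),(270,193),(225,190),(240,160),(293,237),(305,239),(266,211),(343,200),(185,135),(210,136),(235,145),(362,222)]:print((u,v),P[v,u].round(3))
E
```

```text
(290, 196) [ 0.517 -0.26   0.024]
(270, 193) [ 0.527 -0.196  0.025]
(225, 190) [ 0.536 -0.054  0.035]
(240, 160) [ 0.635 -0.1    0.015]
(293, 237) [ 0.388 -0.267  0.035]
(305, 239) [ 0.382 -0.305  0.032]
(266, 211) [ 0.47  -0.183  0.035]
(343, 200) [ 0.494 -0.395  0.186]
(185, 135) [0.681 0.048 0.178]
(210, 136) [ 0.678 -0.023  0.178]
(235, 145) [ 0.653 -0.093  0.169]
(362, 222) [ 0.434 -0.481  0.051]
```

View pics/top0c.png

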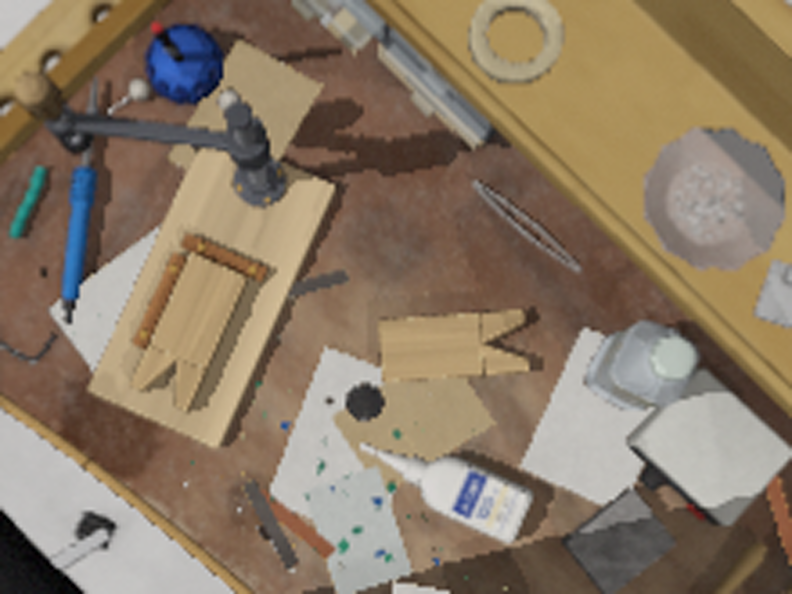

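The crop shows the loose half at crop (455,345) with its notch to the right, and the lower half at (190,330) with its notch at the lower left. The glue bottle runs from its base at (525,510) to the nozzle at (360,447). Next I measure poses from the height map.

Run:
```python
from h import *
D=np.load("top0.npy");P=heightmap("top",D);im=cv2.imread("pics/top0.png");hsv=cv2.cvtColor(im,cv2.COLOR_BGR2HSV)
U,V=np.meshgrid(np.arange(512),np.arange(384))
def rect(name,m,z):
    n,l,st,c=cv2.connectedComponentsWithStats(m.astype(np.uint8));i=1+st[1:,4].argmax();m=l==i
    k=cv2.findContours(m.astype(np.uint8),cv2.RETR_EXTERNAL,cv2.CHAIN_APPROX_NONE)[0][0][:,0]
    q=onz("top",np.c_[U[m],V[m]],z)[:,:2];r=cv2.minAreaRect((q*1000).astype(np.float32))
    print(name,m.sum(),"rect mm",np.round(r[0],1),np.round(r[1],1),round(r[2],1),"mean",q.mean(0).round(4))
    return m
box=lambda a,b,c,d:(U>a)&(U<b)&(V>c)&(V<d)
Z=P[...,2]
mu=rect("upper",box(268,318,180,210)&(Z>.013)&(Z<.04),.02)
ml=rect("lower",box(195,250,160,225)&(Z>.030)&(Z<.045),.035)
mb=rect("board",box(180,262,140,228)&(Z>.009)&(Z<.06),.015)
mg=rect("glue",box(262,318,218,255)&(Z>.012)&(Z<.05),.025)
rect("gluebody",box(280,318,218,255)&(Z>.025)&(Z<.05),.028)
rect("arm",box(180,232,120,150)&(Z>.15)&(Z<.3),.237)
m=box(165,262,110,160)&(Z>.12);q=P[m];print(len(q),"zmax",q[:,2].max())
for zz in np.arange(.14,.36,.02):
    s=q[(q[:,2]>=zz)&(q[:,2]<zz+.02)]
    if len(s):print(round(zz,2),len(s),s.mean(0).round(3),s.min(0).round(3),s.max(0).round(3))
out=im.copy()
for m_ in (mu,ml,mg,mb):
    cv2.drawContours(out,cv2.findContours(m_.astype(np.uint8),0,1)[0],-1,(0,0,255),1)
cv2.imwrite("pics/seg.png",cv2.resize(out[100:265,165:385],None,fx=3.6,fy=3.6,interpolation=cv2.INTER_NEAREST))
```

```text
upper 654 rect mm [ 519.3 -261.5] [ 56.1 129.6] 4.0 mean [ 0.5189 -0.2569]
lower 646 rect mm [531.8 -28.5] [ 56.4 129.2] 65.8 mean [ 0.5358 -0.0301]
board 3083 rect mm [572.5 -46.8] [130.5 259.6] 66.0 mean [ 0.5672 -0.0454]
glue 559 rect mm [ 399.1 -250.5] [155.9  51.8] 65.9 mean [ 0.3905 -0.27  ]
gluebody 432 rect mm [ 389.5 -274. ] [104.6  49.8] 64.7 mean [ 0.3863 -0.2803]
arm 362 rect mm [668.8 -19.3] [140.3  46.6] 85.0 mean [ 0.6667 -0.0231]
659 zmax 1.2933954766954108
0.14 15 [ 0.659 -0.074  0.152] [ 0.652 -0.104  0.145] [0.682 0.053 0.16 ]
0.16 147 [ 0.676 -0.015  0.176] [ 0.652 -0.105  0.161] [0.698 0.064 0.18 ]
0.18 222 [ 0.675 -0.023  0.186] [ 0.653 -0.104  0.18 ] [0.698 0.071 0.2  ]
0.2 32 [ 0.669 -0.064  0.206] [ 0.658 -0.104  0.2  ] [0.69  0.06  0.216]
0.22 18 [ 0.672 -0.028  0.232] [ 0.661 -0.097  0.222] [0.692 0.065 0.24 ]
0.24 34 [0.676 0.015 0.251] [ 0.66  -0.096  0.24 ] [0.696 0.066 0.26 ]
0.26 106 [ 0.676 -0.015  0.274] [ 0.658 -0.098  0.262] [0.701 0.071 0.28 ]
0.28 49 [0.687 0.061 0.283] [0.679 0.05  0.28 ] [0.698 0.071 0.288]
```

View pics/seg.png

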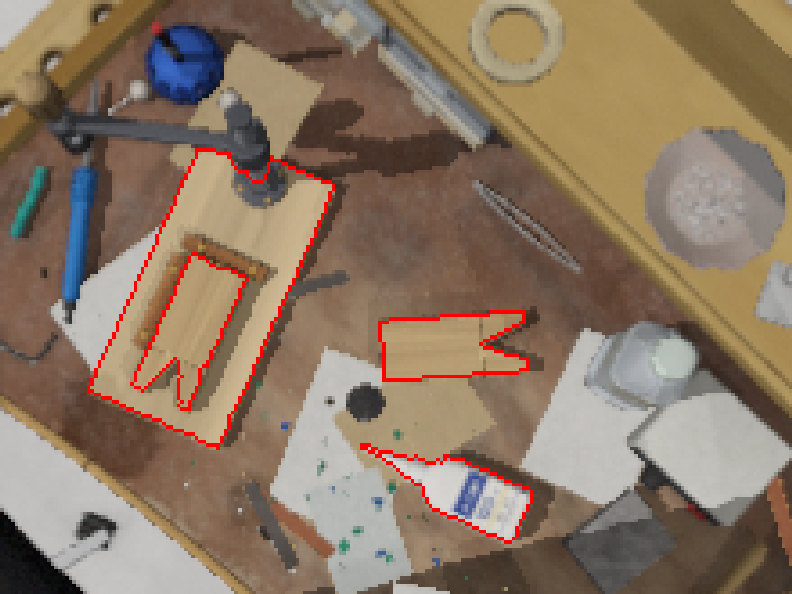

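The contours match the given sizes well: upper 56.1×129.6 mm, lower 56.4×129.2 mm, board 130.5×259.6 mm. The loose half is at (0.519,-0.2615) with yaw 94°. The lower half is at (0.5318,-0.0285) with yaw -24°. Now I approach the loose half.

Call:
send_rows:
  plan:
    - [0,0,0,-0.025,0]
    - [0,0.036,-0.0171,-0.025,0]
    - [0,0.036,-0.0171,0,0]
    - [0,0.036,-0.0171,0,0]
    - [0,0.036,-0.0171,0,0]
    - [0,0.036,-0.0171,0,0]
    - [0,0.036,-0.0171,0,0]
    - [0,0.036,-0.0171,0,0]
    - [0,0.036,-0.0171,0,0]
    - [0,0.036,-0.0171,0,0]
    - [0,0.036,-0.0171,0,-0.12]
    - [0,0,0,0.012,-0.12]
    - [0,0,0,0.012,-0.12]
    - [0,0,0,0.012,-0.12]
    - [0,0,0,0.012,-0.12]
    - [0,0,0,0.012,-0.12]
    - [0,0,0,0.012,-0.12]
    - [0,0,0,0.012,-0.12]
    - [0,0,0,0.012,-0.12]
    - [0,0,0,0.012,-0.12]

```text
time_s: 1.77
position: [0.5159, -0.2607, 0.1747]
tcp_rot: [[-0.075, 0.997, -0.001], [0.997, 0.075, 0.001], [0.001, -0.001, -1.0]]
force: [-0.9, -0.5, -0.9]
opening: 0.995
grasp_force: 0.0
```

```bash
cat >> h.py <<'E'
def rel(x,y,z,yaw):
    """tool-axis shift (before turning) and tool turn (rad) to the target"""
    s=read_state();R=np.array(s['tcp_rot']);p=np.array(s['position'])
    ps=np.degrees(np.arctan2(R[1,0],R[0,0]))
    print("t",round(s['time_s'],2),"p",p.round(4),"yaw",ps.round(2),"j",np.round(s['joint_positions'],1),"F",np.round(s['force'],1),"M",np.round(s['moment'],2),"open",round(s['opening'],3),"gf",round(s['grasp_force'],1))
    print(" shift",(R.T@(np.array([x,y,z])-p)).round(4),"turn",round(-np.radians((yaw-ps+180)%360-180),4))
E
python3 -c "
from h import *
rel(.519,-.257,.016,94)"
```

```text
t 1.77 p [ 0.5159 -0.2607  0.1747] yaw 94.3 j [-37.9  31.1  92.4  -0.   56.5 -42.2] F [-0.9 -0.5 -0.9] M [-0.07 -0.09  0.  ] open 0.995 gf 0.0
 shift [0.0034 0.0035 0.1587] turn 0.0052
```

Call:
send_rows:
  plan:
    - [0,0.003,0.003,0.03,0.005]
    - [0,0,0,0.03,0]
    - [0,0,0,0.03,0]
    - [0,0,0,0.03,0]
    - [0,0,0,0.02,0]
    - [0,0,0,0.01,0]
    - [0,0,0,0.008,0]
    - [0,0,0,0,0]
    - [130,0,0,0,0]
    - [130,0,0,0,0]
    - [130,0,0,0,0]
    - [130,0,0,0,0]
    - [130,0,0,0,0]
    - [130,0,0,0,0]

```text
time_s: 2.93
position: [0.519, -0.2579, 0.0183]
tcp_rot: [[-0.064, 0.998, 0.0], [0.998, 0.064, -0.0], [-0.0, 0.0, -1.0]]
force: [0.0, 0.2, 2.4]
opening: 0.646
grasp_force: 30.0
```

```bash
python3 -c "
from h import *
rel(.519,-.257,.016,94)"
```

```text
t 2.93 p [ 0.519  -0.2579  0.0183] yaw 93.68 j [-37.5  45.2  96.8  -0.   38.  -41.1] F [0.  0.2 2.4] M [0.05 0.11 0.01] open 0.646 gf 30.0
 shift [0.0009 0.0001 0.0023] turn -0.0056
```

Call:
send_rows:
  plan:
    - [130,0,0,-0.02,0]
    - [130,0,0,-0.035,0]
    - [130,0,0,-0.035,0]
    - [130,0.015,0.002,-0.015,0]
    - [130,0.03,0.004,0,0]
    - [130,0.03,0.004,0,0]
    - [130,0.03,0.004,0,0]
    - [130,0.03,0.004,0,0]
    - [130,0.03,0.004,0,0]
    - [130,0.03,0.004,0,0]
    - [130,0.0215,0.003,0,0]
    - [130,0.01,0.0016,0,0]
    - [130,0,0,0,0.1]
    - [130,0,0,0,0.12]
    - [130,0,0,0,0.12]
    - [130,0,0,0,0.12]
    - [130,0,0,0,0.12]
    - [130,0,0,0,0.12]
    - [130,0,0,0,0.12]
    - [130,0,0,0,0.12]

```text
time_s: 4.6
position: [0.535, -0.0306, 0.1226]
tcp_rot: [[0.772, 0.635, -0.0], [0.635, -0.772, -0.0], [-0.0, 0.0, -1.0]]
force: [-0.2, -0.4, -1.0]
opening: 0.64
grasp_force: 30.0
```

Call:
send_rows:
  plan:
    - [130,0,0,0,0.12]
    - [130,0,0,0,0.12]
    - [130,0,0,0,0.12]
    - [130,0,0,0,0.12]
    - [130,0,0,0,0.12]
    - [130,0,0,0,0.12]
    - [130,0,0,0,0.12]
    - [130,0,0,0,0.12]
    - [130,0,0,0,0.1]
    - [130,0,0,0,0.05]
    - [130,0,0,0,0]
    - [130,0,0,0,0]

```text
time_s: 5.6
position: [0.535, -0.0304, 0.1226]
tcp_rot: [[0.915, -0.403, -0.0], [-0.403, -0.915, -0.0], [0.0, 0.0, -1.0]]
force: [0.5, -0.1, -0.4]
opening: 0.64
grasp_force: 30.0
```

```bash
python3 -c "
from h import *
rel(.535,-.030,.06,-24.0)
p,D=capture('top');P=heightmap('top',D);cv2.imwrite('pics/top1.png',p)
p,D=capture('scene');cv2.imwrite('pics/scene1.png',p[180:290,170:330])
"
```

```text
t 5.6 p [ 0.535  -0.0304  0.1226] yaw -23.74 j [-15.2  33.  100.8  -0.   46.3  98.5] F [ 0.5 -0.1 -0.4] M [ 0.07  0.02 -0.03] open 0.64 gf 30.0
 shift [-0.0002 -0.0004  0.0626] turn 0.0046
```

Call:
send_rows:
  plan:
    - [130,0,0,0.02,0.004]
    - [130,0,0,0.025,0]
    - [130,0,0,0.014,0]
    - [130,0,0,0.006,0]
    - [130,0,0,0.003,0]
    - [130,0,0,0.001,0]
    - [130,0,0,0.001,0]
    - [130,0,0,0,0]

```text
time_s: 6.37
position: [0.5356, -0.03, 0.0535]
tcp_rot: [[0.914, -0.407, 0.002], [-0.407, -0.914, -0.0], [0.002, -0.0, -1.0]]
force: [-0.9, -0.4, -1.1]
opening: 0.641
grasp_force: 30.0
```

```bash
python3 -c "
from h import *
rel(.535,-.030,.0533,-24.0)
"
```

```text
t 6.37 p [ 0.5356 -0.03    0.0535] yaw -24.0 j [-15.1  39.9 102.7  -0.   37.3  98.9] F [-0.9 -0.4 -1.1] M [0.07 0.04 0.02] open 0.641 gf 30.0
 shift [-0.0006  0.0003  0.0002] turn -0.0
```

Call:
send_rows:
  plan:
    - [130,0,0,0.001,0]
    - [0,0,0,0,0]
    - [0,0,0,0,0]
    - [0,0,0,0,0]
    - [0,0,0,0,0]
    - [0,0,0,-0.02,0]
    - [0,0,0,-0.035,0]
    - [0,0,0,-0.035,0]
    - [0,0.02,0.03,-0.035,0]
    - [0,0.02,0.036,0,0]
    - [0,0.02,0.036,0,0]
    - [0,0.0,0.036,0,0]
    - [0,0.0,0.036,0,0]
    - [0,0,0.036,0,0]
    - [0,0,0.036,0,0]
    - [0,0,0,0,0]

```text
time_s: 7.7
position: [0.487, -0.2792, 0.1708]
tcp_rot: [[0.911, -0.412, 0.001], [-0.412, -0.911, -0.004], [0.002, 0.003, -1.0]]
force: [-0.7, 0.1, 0.5]
opening: 0.999
grasp_force: 0.0
```

```bash
cat > m.py <<'E'
from h import *
def measure(tag):
    p,D=capture("top");P=heightmap("top",D);Z=P[...,2];cv2.imwrite(f"pics/{tag}.png",p);np.save(tag+".npy",D)
    U,V=np.meshgrid(np.arange(512),np.arange(384))
    def rect(n,lo,hi,z,box):
        a,b,c,d=box
        m=((Z>lo)&(Z<hi)&(U>a)&(U<b)&(V>c)&(V<d)).astype(np.uint8)
        k,l,st,_=cv2.connectedComponentsWithStats(m);m=l==1+st[1:,4].argmax()
        q=onz("top",np.c_[U[m],V[m]],z)[:,:2];r=cv2.minAreaRect((q*1000).astype(np.float32))
        print(n,m.sum(),np.round(r[0],1),np.round(r[1],1),round(r[2],2),"mean",q.mean(0).round(4))
    rect("stack",.045,.07,.055,(190,252,155,228))
    return p,D,Z
E
python3 -c "
from m import *
rel(.535,-.03,.2,-24)
p,D,Z=measure('top2')
cv2.imwrite('pics/top2c.png',cv2.resize(p[120:240,170:330],None,fx=5,fy=5,interpolation=cv2.INTER_CUBIC))"
```

```text
t 7.7 p [ 0.487  -0.2792  0.1708] yaw -24.35 j [-41.2  30.3  95.1  -0.2  54.4  73.3] F [-0.7  0.1  0.5] M [ 0.09 -0.06 -0.02] open 0.999 gf 0.0
 shift [-0.0589 -0.2467 -0.0301] turn -0.0062
stack 697 [533.5 -28.8] [ 56.8 129.5] 66.02 mean [ 0.5373 -0.0305]
```

View pics/top2c.png

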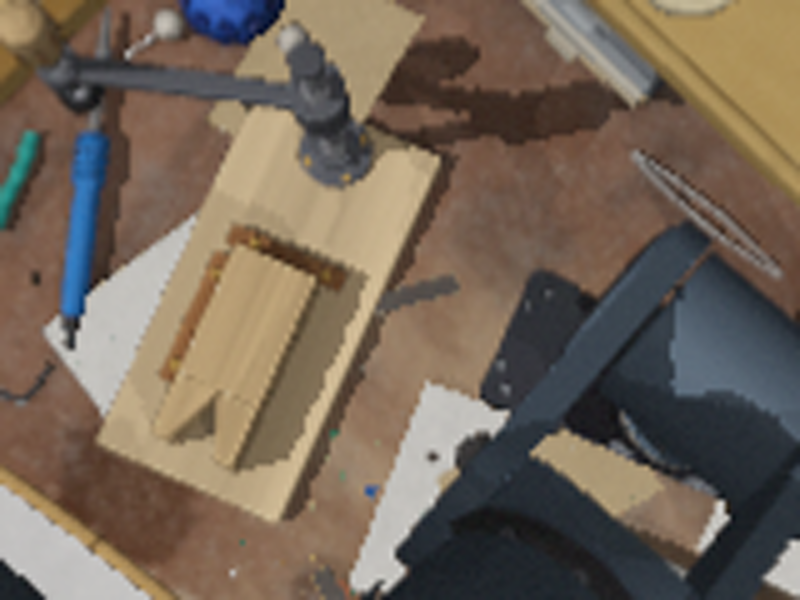

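The stack sits square, about 1.5 mm too far toward the pillar (centre at crop (237,350)). The notches point the same way. I'll lift it slightly and shift it.

Call:
send_rows:
  plan:
    - [0,0,-0.04,0,0.006]
    - [0,-0.01,-0.04,0,0]
    - [0,-0.01,-0.04,0,0]
    - [0,-0.01,-0.04,0,0]
    - [0,-0.01,-0.04,0,0]
    - [0,-0.01,-0.03,0,0]
    - [0,-0.009,-0.0167,0.02,0]
    - [0,0,0,0.04,0]
    - [0,0,0,0.035,0]
    - [0,0,0,0.015,0]
    - [0,0,0,0.007,0]
    - [0,0,0,0,0]
    - [0,0,0,0,0]

```text
time_s: 8.83
position: [0.5368, -0.0232, 0.054]
tcp_rot: [[0.911, -0.412, 0.0], [-0.412, -0.911, 0.0], [0.0, -0.0, -1.0]]
force: [-0.3, 0.2, -0.5]
opening: 0.998
grasp_force: 0.0
```

```bash
python3 -c "
from h import *
rel(.535,-.030,.0533,-24.0)
"
```

```text
t 8.83 p [ 0.5368 -0.0232  0.054 ] yaw -24.33 j [-14.4  39.9 102.5   0.   37.6  99.9] F [-0.3  0.2 -0.5] M [0.05 0.02 0.02] open 0.998 gf 0.0
 shift [0.0012 0.0069 0.0007] turn -0.0057
```

Call:
send_rows:
  plan:
    - [0,0,0.0069,0.0005,-0.006]
    - [0,0,0,0,0]
    - [130,0,0,0,0]
    - [130,0,0,0,0]
    - [130,0,0,0,0]
    - [130,0,0,0,0]
    - [130,0,0,0,0]
    - [130,0,0,-0.003,0]
    - [130,-0.0016,0,0,0]
    - [130,0,0,0,0]

```text
time_s: 9.67
position: [0.5316, -0.0291, 0.0562]
tcp_rot: [[0.913, -0.407, -0.001], [-0.407, -0.913, 0.0], [-0.001, 0.0, -1.0]]
force: [-0.9, -0.1, -1.2]
opening: 0.643
grasp_force: 30.0
```

```bash
python3 -c "
from h import *
rel(.535,-.030,.0533,-24.0)
"
```

```text
t 9.67 p [ 0.5316 -0.0291  0.0562] yaw -24.01 j [-15.2  39.5 103.1   0.   37.4  98.8] F [-0.9 -0.1 -1.2] M [ 0.04  0.07 -0.04] open 0.643 gf 30.0
 shift [ 0.0034 -0.0006  0.0029] turn -0.0002
```

Call:
send_rows:
  plan:
    - [130,0,0,0.002,0]
    - [130,0,0,0.0015,0]
    - [0,0,0,0,0]
    - [0,0,0,0,0]
    - [0,0,0,0,0]
    - [0,0,0,0,0]
    - [0,0,0,-0.02,0]
    - [0,0,0,-0.035,0]
    - [0,0,0.02,-0.04,0]
    - [0,0,0.041,-0.04,0]
    - [0,0,0.041,-0.04,0]
    - [0,0,0.041,-0.04,0]
    - [0,0,0.04,-0.04,0]
    - [0,0,0.04,0,0]
    - [0,0,0.04,0,0]

```text
time_s: 10.92
position: [0.4439, -0.2298, 0.2638]
tcp_rot: [[0.914, -0.406, 0.004], [-0.406, -0.914, -0.003], [0.005, 0.001, -1.0]]
force: [0.6, -0.2, -1.3]
opening: 0.997
grasp_force: 0.0
```

```bash
python3 -c "
from m import *
p,D,Z=measure('top3')
P=heightmap('top',D);U,V=np.meshgrid(np.arange(512),np.arange(384))
rel(.677,-.02,.3,-10)
m=(U>178)&(U<245)&(V>115)&(V<155)&(Z>.15)&(Z<.35)
q=P[m];r=np.hypot(q[:,0]-.6684,q[:,1]+.0895)
for a in np.arange(.02,.18,.01):
    s=q[(r>=a)&(r<a+.01)]
    if len(s):print(round(a,2),len(s),np.median(s,0).round(3),'z',np.percentile(s[:,2],[5,50,95]).round(3),'xmin/max',s[:,0].min().round(3),s[:,0].max().round(3))
s=q[(r>.03)&(r<.12)&(q[:,2]>.165)&(q[:,2]<.2)]
xy=np.array([u for u in s[:,:2]],np.float32);print(len(xy),cv2.fitLine(xy,cv2.DIST_HUBER,0,.01,.01).ravel(),np.median(s[:,2]))
"
```

```text
stack 702 [531.6 -28.8] [ 57.3 129.7] 66.29 mean [ 0.5354 -0.0306]
t 10.97 p [ 0.4412 -0.2368  0.2629] yaw -24.23 j [-40.8  18.6  97.9  -0.4  63.1  73.6] F [-0.9 -4.4  0.4] M [-0.12  0.09 -0.05] open 0.999 gf 0.0
 shift [ 0.1262 -0.2942 -0.0388] turn -0.2484
0.02 21 [ 0.671 -0.066  0.181] z [0.173 0.181 0.184] xmin/max 0.664 0.677
0.03 18 [ 0.673 -0.054  0.18 ] z [0.176 0.18  0.184] xmin/max 0.666 0.68
0.04 21 [ 0.674 -0.046  0.18 ] z [0.174 0.18  0.182] xmin/max 0.667 0.681
0.05 20 [ 0.678 -0.035  0.18 ] z [0.177 0.18  0.184] xmin/max 0.669 0.683
0.06 21 [ 0.675 -0.026  0.18 ] z [0.172 0.18  0.183] xmin/max 0.67 0.684
0.07 19 [ 0.68  -0.015  0.18 ] z [0.177 0.18  0.183] xmin/max 0.672 0.686
0.08 20 [ 0.677 -0.006  0.18 ] z [0.175 0.18  0.184] xmin/max 0.672 0.686
0.09 19 [0.681 0.005 0.18 ] z [0.175 0.18  0.183] xmin/max 0.675 0.686
0.1 21 [0.681 0.014 0.18 ] z [0.175 0.18  0.182] xmin/max 0.675 0.69
0.11 20 [0.684 0.025 0.181] z [0.175 0.181 0.183] xmin/max 0.677 0.692
0.12 19 [0.683 0.034 0.18 ] z [0.177 0.18  0.182] xmin/max 0.678 0.692
0.13 44 [0.687 0.047 0.228] z [0.175 0.228 0.268] xmin/max 0.679 0.696
0.14 46 [0.682 0.053 0.185] z [0.164 0.185 0.238] xmin/max 0.676 0.698
0.15 9 [0.678 0.062 0.182] z [0.162 0.182 0.184] xmin/max 0.676 0.683
179 [ 0.13338564  0.9910642   0.67695194 -0.02077728] 0.1802265156176357
```

The stack now measures within 0.5 mm of where the lower half lay. Next is the clamp bar, whose top is at z≈0.180, heading 82.3°. I go over it at a safe height.

Call:
send_rows:
  plan:
    - [0,0,0,-0.04,0]
    - [0,0,0,-0.04,0]
    - [0,0.0159,-0.0365,0,0]
    - [0,0.0159,-0.0365,0,0]
    - [0,0.0159,-0.0365,0,0]
    - [0,0.0159,-0.0365,0,0]
    - [0,0.0159,-0.0365,0,0]
    - [0,0.0159,-0.0365,0,0]
    - [0,0.0159,-0.0365,0,0]
    - [0,0.0159,-0.0365,0,0]
    - [0,0,0,0,-0.124]
    - [0,0,0,0,-0.124]
    - [0,0,0,0,-0.124]
    - [0,0,0,0,-0.124]
    - [0,0,0,0,-0.124]
    - [0,0,0,0,-0.124]
    - [0,0,0,0,-0.124]
    - [0,0,0,0,-0.124]
    - [0,0,0,0,-0.124]
    - [0,0,0,0,-0.124]

```text
time_s: 12.63
position: [0.6783, -0.0128, 0.3405]
tcp_rot: [[0.677, 0.736, -0.002], [0.736, -0.677, 0.0], [-0.001, -0.002, -1.0]]
force: [0.7, 0.0, 0.9]
opening: 1.0
grasp_force: 0.0
```

Call:
send_rows:
  plan:
    - [0,0,0,0,-0.124]
    - [0,0,0,0,-0.124]
    - [0,0,0,0,-0.124]
    - [0,0,0,0,-0.124]
    - [0,0,0,0,-0.121]
    - [0,0,0,0,0]

```text
time_s: 13.13
position: [0.6783, -0.0128, 0.3406]
tcp_rot: [[0.131, 0.991, -0.002], [0.991, -0.131, 0.0], [0.0, -0.002, -1.0]]
force: [-0.0, -0.2, -0.3]
opening: 1.001
grasp_force: 0.0
```

```bash
python3 -c "
from h import *
rel(.677,-.0221,.170,82.3)
"
```

```text
t 13.13 p [ 0.6783 -0.0128  0.3406] yaw 82.49 j [-10.5  29.7  66.    0.   84.4  -3. ] F [-0.  -0.2 -0.3] M [-0.03 -0.09 -0.  ] open 1.001 gf 0.0
 shift [-0.0094  0.0003  0.1706] turn 0.0034
```

Call:
send_rows:
  plan:
    - [0,-0.0094,0,0.03,0.003]
    - [0,0,0,0.035,0]
    - [0,0,0,0.035,0]
    - [60,0,0,0.035,0]
    - [120,0,0,0.025,0]
    - [160,0,0,0.01,0]
    - [180,0,0,0,0]
    - [255,0,0,0,0]
    - [255,0,0,0,0]
    - [255,0,0,0,0]
    - [255,0,0,0,0]
    - [255,0,0,0,0]
    - [255,0,0,0,0]
    - [255,0,0,0,0]

```text
time_s: 14.3
position: [0.6775, -0.0225, 0.1723]
tcp_rot: [[0.136, 0.991, 0.001], [0.991, -0.136, -0.0], [-0.0, 0.001, -1.0]]
force: [-0.2, -0.1, -0.9]
opening: 0.248
grasp_force: 0.0
```

```bash
python3 -c "
from h import *
rel(.677,-.0221,.170,82.3)
s=read_state();p=s['position'];print(np.hypot(p[0]-.6684,p[1]+.0895),np.degrees(np.arctan2(p[1]+.0895,p[0]-.6684)))
"
```

```text
t 14.3 p [ 0.6775 -0.0225  0.1723] yaw 82.2 j [-11.3  38.3  77.3  -0.   64.4  -3.5] F [-0.2 -0.1 -0.9] M [ 0.05 -0.06 -0.02] open 0.248 gf 0.0
 shift [ 0.0003 -0.0006  0.0023] turn -0.0017
0.06763590356926297 82.25121972787132
```

Call:
send_rows:
  plan:
    - [255,0,0,0.001,0]
    - [255,0,0,0,0]
    - [255,0,0,0,0]
    - [255,0,0,0,0]

```text
time_s: 14.63
position: [0.6771, -0.0224, 0.1709]
tcp_rot: [[0.136, 0.991, -0.001], [0.991, -0.136, 0.0], [0.0, -0.001, -1.0]]
force: [-1.4, -0.4, 2.5]
opening: 0.165
grasp_force: 30.0
```

Call:
send_rows:
  plan:
    - [255,-0.0003,-0.0062,0,-0.092]
    - [255,-0.0003,-0.0062,0,-0.092]
    - [255,-0.0003,-0.0062,0,-0.092]
    - [255,-0.0003,-0.0062,0,-0.092]
    - [255,-0.0003,-0.0062,0,-0.092]
    - [255,-0.0003,-0.0062,0,-0.092]
    - [255,-0.0003,-0.0062,0,-0.092]
    - [255,-0.0003,-0.0062,0,-0.092]
    - [255,-0.0003,-0.0062,0,-0.092]
    - [255,-0.0003,-0.0062,0,-0.092]

```text
time_s: 15.47
position: [0.6198, -0.0411, 0.1707]
tcp_rot: [[-0.709, 0.705, -0.001], [0.705, 0.709, 0.001], [0.002, -0.0, -1.0]]
force: [-1.5, 0.7, 2.5]
opening: 0.17
grasp_force: 30.0
```

```bash
python3 -c "
from h import *
rel(.677,-.0221,.170,156)
s=read_state();p=s['position'];print(np.hypot(p[0]-.6684,p[1]+.0895),np.degrees(np.arctan2(p[1]+.0895,p[0]-.6684)))
"
```

```text
t 15.47 p [ 0.6198 -0.0411  0.1707] yaw 135.17 j [-14.1  34.4  86.1   0.1  59.5 -59.3] F [-1.5  0.7  2.5] M [ 0.2   0.07 -0.14] open 0.17 gf 30.0
 shift [-0.0272  0.0538  0.0006] turn -0.3635
0.06858517195475154 135.12603387545352
```

Call:
send_rows:
  plan:
    - [255,-0.0003,-0.0062,0,-0.091]
    - [255,-0.0003,-0.0062,0,-0.091]
    - [255,-0.0003,-0.0062,0,-0.091]
    - [255,-0.0003,-0.0062,0,-0.09]
    - [255,0,0,0,0]
    - [255,0,0,0,0]

```text
time_s: 15.97
position: [0.6058, -0.0613, 0.1706]
tcp_rot: [[-0.911, 0.413, -0.002], [0.413, 0.911, 0.001], [0.002, 0.0, -1.0]]
force: [-2.9, 2.1, 2.7]
opening: 0.167
grasp_force: 30.0
```

```bash
python3 -c "
from h import *
rel(.677,-.0221,.170,156)
s=read_state();p=s['position'];print(np.hypot(p[0]-.6684,p[1]+.0895),np.degrees(np.arctan2(p[1]+.0895,p[0]-.6684)))
"
```

```text
t 15.97 p [ 0.6058 -0.0613  0.1706] yaw 155.59 j [-16.3  33.6  88.    0.1  58.6 -81.9] F [-2.9  2.1  2.7] M [0.39 0.35 0.16] open 0.167 gf 30.0
 shift [-0.0487  0.0651  0.0005] turn -0.0072
0.06870123907105995 155.74870380065326
```

Call:
send_rows:
  plan:
    - [255,0,0,0.004,-0.004]
    - [255,0,0,0.006,0]
    - [255,0,0,0.008,0]
    - [255,0,0,0.008,0]
    - [255,0,0,0.008,0]
    - [255,0,0,0.006,0]
    - [255,0,0,0.004,0]
    - [255,0,0,0.003,0]
    - [255,0,0,0.002,0]
    - [255,0,0,0,0]

```text
time_s: 16.8
position: [0.6057, -0.0615, 0.1205]
tcp_rot: [[-0.913, 0.408, -0.003], [0.408, 0.913, 0.001], [0.003, -0.0, -1.0]]
force: [-3.5, 3.4, -0.3]
opening: 0.173
grasp_force: 30.0
```

Call:
send_rows:
  plan:
    - [255,0,0,0.001,0]
    - [255,0,0,0.001,0]
    - [255,0,0,0.001,0]

```text
time_s: 17.05
position: [0.6058, -0.0615, 0.1182]
tcp_rot: [[-0.913, 0.408, -0.002], [0.408, 0.913, 0.001], [0.002, -0.0, -1.0]]
force: [-4.5, 3.7, 6.8]
opening: 0.171
grasp_force: 30.0
```

```bash
python3 -c "
from h import *
rel(.6058,-.0613,.116,156)
"
```

```text
t 17.05 p [ 0.6058 -0.0615  0.1182] yaw 155.93 j [-16.3  37.7  90.1   0.   52.4 -82.3] F [-4.5  3.7  6.8] M [0.58 0.74 0.02] open 0.171 gf 30.0
 shift [0.     0.0002 0.0022] turn -0.0011
```

Call:
send_rows:
  plan:
    - [255,0,0,0.001,0]
    - [255,0,0,0.001,0]

```text
time_s: 17.22
position: [0.6059, -0.0615, 0.1173]
tcp_rot: [[-0.913, 0.408, -0.002], [0.408, 0.913, 0.001], [0.002, -0.0, -1.0]]
force: [-6.9, 3.8, 11.9]
opening: 0.168
grasp_force: 30.0
```

Call:
send_rows:
  plan:
    - [255,0,0,0.001,0]
    - [255,0,0,0,0]

```text
time_s: 17.38
position: [0.6059, -0.0615, 0.1168]
tcp_rot: [[-0.913, 0.408, -0.002], [0.408, 0.913, 0.001], [0.002, -0.0, -1.0]]
force: [-6.6, 3.7, 11.3]
opening: 0.165
grasp_force: 30.0
```

Call:
send_rows:
  plan:
    - [255,0,0,0.001,0]
    - [255,0,0,0,0]

```text
time_s: 17.55
position: [0.6059, -0.0615, 0.1163]
tcp_rot: [[-0.913, 0.408, -0.002], [0.408, 0.913, 0.001], [0.002, -0.0, -1.0]]
force: [-7.6, 3.9, 14.9]
opening: 0.168
grasp_force: 30.0
```

Call:
send_rows:
  plan:
    - [255,0,0,0.0015,0]
    - [255,0,0,0.0015,0]

```text
time_s: 17.72
position: [0.606, -0.0616, 0.1149]
tcp_rot: [[-0.913, 0.408, -0.001], [0.408, 0.913, 0.0], [0.001, -0.0, -1.0]]
force: [-11.9, 4.4, 29.9]
opening: 0.17
grasp_force: 30.0
```

Call:
send_rows:
  plan:
    - [255,0,0,0.0015,0]
    - [255,0,0,0.001,0]

```text
time_s: 17.88
position: [0.6061, -0.0616, 0.1142]
tcp_rot: [[-0.913, 0.407, -0.0], [0.407, 0.913, -0.0], [0.0, -0.0, -1.0]]
force: [-12.9, 4.2, 35.2]
opening: 0.173
grasp_force: 30.0
```

Call:
send_rows:
  plan:
    - [0,0,0,0,0]
    - [0,0,0,0,0]
    - [0,0,0,0,0]
    - [0,0,0,0,0]
    - [0,0,0,-0.02,0]
    - [0,0,0,-0.04,0]
    - [0,0,0,-0.04,0]
    - [0,0,0,-0.04,0]
    - [0,0,0,-0.04,0]
    - [0,0.01,0,0,0]
    - [0,0.03,0,0,0]
    - [0,0.03,0,0,0]
    - [0,0.0115,0,0,0]
    - [0,0,0,0,-0.12]
    - [0,0,0,0,-0.12]
    - [0,0,0,0,-0.12]
    - [0,0,0,0,-0.12]
    - [0,0,0,0,-0.12]
    - [0,0,0,0,-0.12]

```text
time_s: 19.47
position: [0.5326, -0.0291, 0.2884]
tcp_rot: [[-0.954, -0.301, 0.0], [-0.301, 0.954, -0.0], [-0.0, -0.0, -1.0]]
force: [0.6, -0.2, 0.6]
opening: 0.997
grasp_force: 0.0
```

Call:
send_rows:
  plan:
    - [0,0,0,0,-0.12]
    - [0,0,0,0,-0.12]
    - [0,0,0,0,-0.04]
    - [0,0,0,0,0]

```text
time_s: 19.8
position: [0.5325, -0.0291, 0.2884]
tcp_rot: [[-0.836, -0.548, -0.0], [-0.548, 0.836, -0.0], [0.0, -0.0, -1.0]]
force: [0.4, -0.1, -0.1]
opening: 0.999
grasp_force: 0.0
```

```bash
python3 -c "
from h import *
rel(.5314,-.0285,.195,-145)
p,D=capture('scene');P=heightmap('scene',D)
cv2.imwrite('pics/scene4.png',cv2.resize(p[120:270,170:340],None,fx=4.5,fy=4,interpolation=cv2.INTER_CUBIC))
np.save('scene4.npy',D)
"
```

```text
t 19.8 p [ 0.5325 -0.0291  0.2884] yaw -146.74 j [ -15.1   19.7   91.6   -0.    68.8 -138.4] F [ 0.4 -0.1 -0.1] M [ 0.12 -0.06 -0.05] open 0.999 gf 0.0
 shift [0.0006 0.0011 0.0934] turn -0.0304
```

View pics/scene4.png

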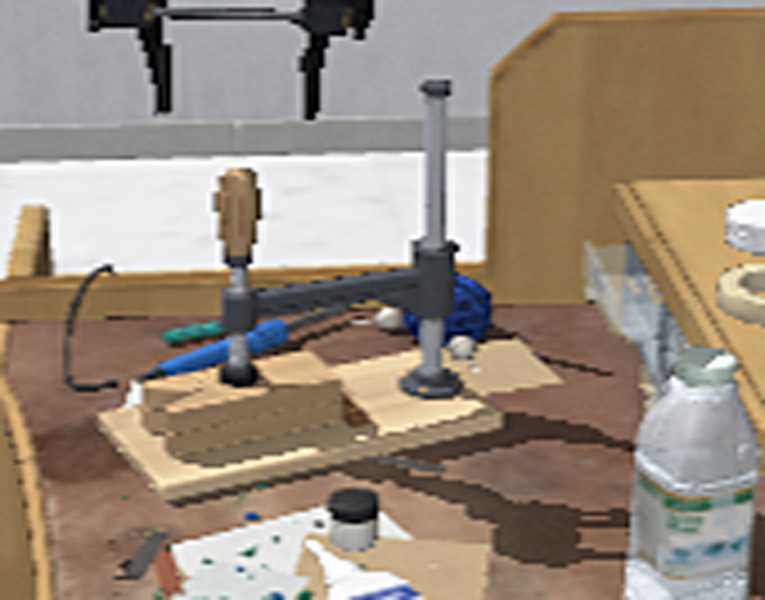

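The view shows the pad bearing on the middle of the stack at crop (238,375), the halves flush, and the handle at (238,215) directly below the open gripper. I descend and grip the handle.

Call:
send_rows:
  plan:
    - [0,0.0006,0.001,0.03,0]
    - [0,0,0,0.03,0]
    - [0,0,0,0.02,0]
    - [60,0,0,0.01,0]
    - [100,0,0,0.004,0]
    - [160,0,0,0,0]
    - [255,0,0,0,0]
    - [255,0,0,0,0]
    - [255,0,0,0,0]
    - [255,0,0,0,0]
    - [255,0,0,0,0]
    - [255,0,0,0,0]

```text
time_s: 20.85
position: [0.5313, -0.0284, 0.1957]
tcp_rot: [[-0.836, -0.548, 0.001], [-0.548, 0.836, -0.0], [-0.001, -0.001, -1.0]]
force: [-0.6, 0.0, 0.7]
opening: 0.403
grasp_force: 0.0
```

```bash
python3 -c "
from h import *
rel(.5314,-.0285,.195,-145)
"
```

```text
t 20.85 p [ 0.5313 -0.0284  0.1957] yaw -146.76 j [ -15.1   26.3   97.9    0.    55.8 -138.3] F [-0.6  0.   0.7] M [ 0.18 -0.09  0.02] open 0.403 gf 0.0
 shift [ 0.     -0.0002  0.0007] turn -0.0307
```

Call:
send_rows:
  plan:
    - [255,0,0,0,0]
    - [255,0,0,0,0]
    - [255,0,0,0,0]
    - [255,0,0,0,0.06]
    - [255,0,0,0,0.12]
    - [255,0,0,0,0.12]
    - [255,0,0,0,0.12]
    - [255,0,0,0,0.12]
    - [255,0,0,0,0.12]
    - [255,0,0,0,0.12]
    - [255,0,0,0,0.12]
    - [255,0,0,0,0.12]
    - [255,0,0,0,0.12]
    - [255,0,0,0,0.12]
    - [255,0,0,0,0.12]
    - [255,0,0,0,0.12]

```text
time_s: 22.18
position: [0.5309, -0.0282, 0.1949]
tcp_rot: [[-0.602, 0.799, -0.001], [0.799, 0.602, -0.0], [0.001, -0.001, -1.0]]
force: [1.5, 0.5, -0.6]
opening: 0.327
grasp_force: 30.0
```

```bash
python3 -c "
from h import *
rel(.5314,-.0285,.195,-145)
"
```

```text
t 22.18 p [ 0.5309 -0.0282  0.1949] yaw 127.0 j [-15.1  26.3  97.9  -0.   55.8 -52.1] F [ 1.5  0.5 -0.6] M [0.04 0.19 0.11] open 0.327 gf 30.0
 shift [-0.0005  0.0002 -0.0001] turn -1.5359
```

Call:
send_rows:
  plan:
    - [255,0,0,0,0.12]
    - [255,0,0,0,0.12]
    - [255,0,0,0,0.12]
    - [255,0,0,0.0005,0.12]
    - [255,0,0,0,0.12]
    - [255,0,0,0,0.12]
    - [255,0,0,0,0.12]
    - [255,0,0,0.0005,0.12]
    - [255,0,0,0,0.12]
    - [255,0,0,0,0.12]
    - [255,0,0,0,0.12]
    - [255,0,0,0.0005,0.12]
    - [255,0,0,0,0.12]
    - [255,0,0,0,0.12]
    - [255,0,0,0,0.12]
    - [255,0,0,0.0005,0.12]
    - [255,0,0,0,0.12]

```text
time_s: 23.6
position: [0.5321, -0.0279, 0.1937]
tcp_rot: [[0.985, 0.175, 0.002], [0.175, -0.985, 0.001], [0.002, -0.001, -1.0]]
force: [2.9, 0.7, 2.3]
opening: 0.329
grasp_force: 30.0
```

Call:
send_rows:
  plan:
    - [255,0,0,0,0.12]
    - [255,0,0,0,0.12]
    - [255,0,0,0,0.12]
    - [255,0,0,0,0.12]
    - [255,0,0,0,0.12]
    - [255,0,0,0,0.12]
    - [255,0,0,0,0.12]
    - [255,0,0,0,0.12]
    - [255,0,0,0,0.12]
    - [255,0,0,0,0.12]
    - [255,0,0,0,0.06]
    - [255,0,0,0,0]

```text
time_s: 24.6
position: [0.5317, -0.0289, 0.1933]
tcp_rot: [[0.473, -0.881, 0.001], [-0.881, -0.473, -0.001], [0.002, -0.0, -1.0]]
force: [2.3, -1.8, -0.5]
opening: 0.325
grasp_force: 30.0
```

```bash
python3 -c "
from h import *
rel(.5314,-.0285,.195,-145)
"
```

```text
t 24.6 p [ 0.5317 -0.0289  0.1933] yaw -61.8 j [-1.510e+01  2.650e+01  9.800e+01 -1.000e-01  5.550e+01  1.367e+02] F [ 2.3 -1.8 -0.5] M [-0.24  0.28  0.03] open 0.325 gf 30.0
 shift [-0.0005  0.0001 -0.0017] turn 1.4522
```

Call:
send_rows:
  plan:
    - [0,0,0,0,0]
    - [0,0,0,0,0]
    - [0,0,0,0,0]
    - [0,0,0,0,0]
    - [0,0,0,-0.02,0]
    - [0,0,0,-0.035,0]
    - [0,0,0,-0.035,0]
    - [0,0.0181,0.0318,0,0]
    - [0,0.0181,0.0318,0,0]
    - [0,0.0181,0.0318,0,0]
    - [0,0.0181,0.0318,0,0]
    - [0,0.0181,0.0318,0,0]
    - [0,0.0181,0.0318,0,0]
    - [0,0,0,0,-0.124]
    - [0,0,0,0,-0.124]
    - [0,0,0,0,-0.124]
    - [0,0,0,0,-0.124]
    - [0,0,0,0,-0.124]
    - [0,0,0,0,-0.124]
    - [0,0,0,0,-0.124]

```text
time_s: 26.27
position: [0.4141, -0.2139, 0.2832]
tcp_rot: [[0.979, -0.202, -0.0], [-0.202, -0.979, 0.0], [-0.0, -0.0, -1.0]]
force: [0.0, 0.9, -0.3]
opening: 1.001
grasp_force: 0.0
```

Call:
send_rows:
  plan:
    - [60,0,0,0.01,-0.124]
    - [60,0,0,0.01,-0.124]
    - [60,0,0,0.01,-0.124]
    - [60,0,0,0.01,-0.124]
    - [60,0,0,0.01,-0.124]
    - [60,0,0,0.01,-0.124]
    - [60,0,0,0.01,-0.124]
    - [60,0,0,0.01,-0.124]
    - [60,0,0,0.01,-0.124]
    - [60,0,0,0.01,-0.124]
    - [60,0,0,0.01,-0.121]
    - [60,0,0,0,0]

```text
time_s: 27.27
position: [0.4132, -0.2132, 0.1718]
tcp_rot: [[0.405, 0.914, -0.003], [0.914, -0.405, 0.003], [0.001, -0.004, -1.0]]
force: [-0.5, -0.0, -0.2]
opening: 0.764
grasp_force: 0.0
```

```bash
python3 -c "
from h import *
rel(.415,-.2149,.016,65.9)
p,D=capture('top');P=heightmap('top',D);Z=P[...,2];U,V=np.meshgrid(np.arange(512),np.arange(384))
q=P[(U>178)&(U<245)&(V>115)&(V<225)&(Z>.07)&(Z<.3)]
d=np.array([-.9135,.4067]);t=(q[:,:2]-[.6684,-.0895])@d
for a in np.arange(.02,.17,.01):
  s=q[(t>=a)&(t<a+.01)]
  if len(s):print(round(a,2),len(s),np.median(s,0).round(4),np.percentile(s[:,2],95).round(4))
"
```

```text
t 27.27 p [ 0.4132 -0.2132  0.1718] yaw 66.08 j [-41.1  24.1 108.2   0.   48.  -17.2] F [-0.5 -0.  -0.2] M [ 0.05 -0.1  -0.08] open 0.764 gf 0.0
 shift [-0.001   0.0029  0.1558] turn 0.0031
0.02 16 [ 0.6451 -0.0802  0.1229] 0.1263
0.03 19 [ 0.636  -0.076   0.1234] 0.1267
0.04 17 [ 0.6271 -0.0701  0.1237] 0.1258
0.05 18 [ 0.6178 -0.0672  0.1244] 0.1281
0.06 18 [ 0.6088 -0.0629  0.1248] 0.1287
0.07 18 [ 0.5995 -0.0598  0.1251] 0.1285
0.08 18 [ 0.5907 -0.0554  0.1255] 0.1315
0.09 19 [ 0.5818 -0.0499  0.1255] 0.1287
0.1 18 [ 0.5725 -0.0456  0.1266] 0.1294
0.11 19 [ 0.5637 -0.0437  0.1256] 0.1286
0.12 17 [ 0.5547 -0.0381  0.1261] 0.1305
0.13 29 [ 0.5442 -0.0378  0.2214] 0.2252
0.14 52 [ 0.5338 -0.036   0.2246] 0.2305
0.15 55 [ 0.5251 -0.031   0.2151] 0.2278
0.16 10 [ 0.5208 -0.0246  0.1566] 0.2147
```

The clamp bar's slope is about 0.03 rad, so it is bound and tight. Now the glue bottle neck.

Call:
send_rows:
  plan:
    - [60,-0.001,0.0029,0.035,0.003]
    - [60,0,0,0.035,0]
    - [60,0,0,0.035,0]
    - [60,0,0,0.03,0]
    - [60,0,0,0.012,0]
    - [60,0,0,0.007,0]
    - [60,0,0,0,0]
    - [60,0,0,0,0]

```text
time_s: 27.98
position: [0.4172, -0.2167, 0.0198]
tcp_rot: [[0.412, 0.911, 0.001], [0.911, -0.412, -0.001], [-0.0, 0.001, -1.0]]
force: [0.2, -0.8, -0.3]
opening: 0.765
grasp_force: 0.0
```

Call:
send_rows:
  plan:
    - [255,0,0,0,0]
    - [255,0,0,0,0]
    - [255,0,0,0,0]
    - [255,0,0,0,0]
    - [255,0,0,0,0]
    - [255,0,0,0,0]
    - [255,0,0,0,0]
    - [255,0,0,0,0]

```text
time_s: 28.65
position: [0.4166, -0.2162, 0.0193]
tcp_rot: [[0.411, 0.912, -0.0], [0.912, -0.411, 0.0], [0.0, -0.0, -1.0]]
force: [0.4, 0.4, 0.2]
opening: 0.245
grasp_force: 30.2
```

```bash
python3 -c "
from h import *
rel(.415,-.2149,.016,65.9)
"
```

```text
t 28.65 p [ 0.4166 -0.2162  0.0193] yaw 65.76 j [-41.1  41.7 112.9   0.   25.4 -16.9] F [0.4 0.4 0.2] M [-0.01 -0.04 -0.08] open 0.245 gf 30.2
 shift [ 0.0006 -0.002   0.0033] turn -0.0024
```

Call:
send_rows:
  plan:
    - [255,0,0,-0.01,0]
    - [255,0,0,-0.015,0]
    - [255,0,0,-0.015,0]
    - [255,0,0,-0.015,0]
    - [255,0,0,-0.015,0]
    - [255,0,0,-0.015,0]
    - [255,0,0,-0.015,0]
    - [255,0,0,-0.015,0]
    - [255,0,0,-0.01,0]
    - [255,0,0,0,0]
    - [255,0,0,0,0]

```text
time_s: 29.57
position: [0.4167, -0.2163, 0.1449]
tcp_rot: [[0.41, 0.912, 0.001], [0.912, -0.41, -0.001], [-0.0, 0.001, -1.0]]
force: [-0.6, -0.4, -2.3]
opening: 0.237
grasp_force: 30.0
```

```bash
python3 -c "
from h import *
rel(.415,-.2149,.016,65.9)
p,D=capture('scene')
cv2.imwrite('pics/scene5.png',cv2.resize(p[170:320,170:340],None,fx=4.5,fy=4,interpolation=cv2.INTER_CUBIC))
np.save('scene5.npy',D);cv2.imwrite('pics/scene5f.png',p)
"
```

```text
t 29.57 p [ 0.4167 -0.2163  0.1449] yaw 65.77 j [-41.1  27.  109.2   0.   43.7 -16.9] F [-0.6 -0.4 -2.3] M [ 0.09 -0.08 -0.  ] open 0.237 gf 30.0
 shift [ 0.0006 -0.0023  0.1289] turn -0.0023
```

View pics/scene5.png

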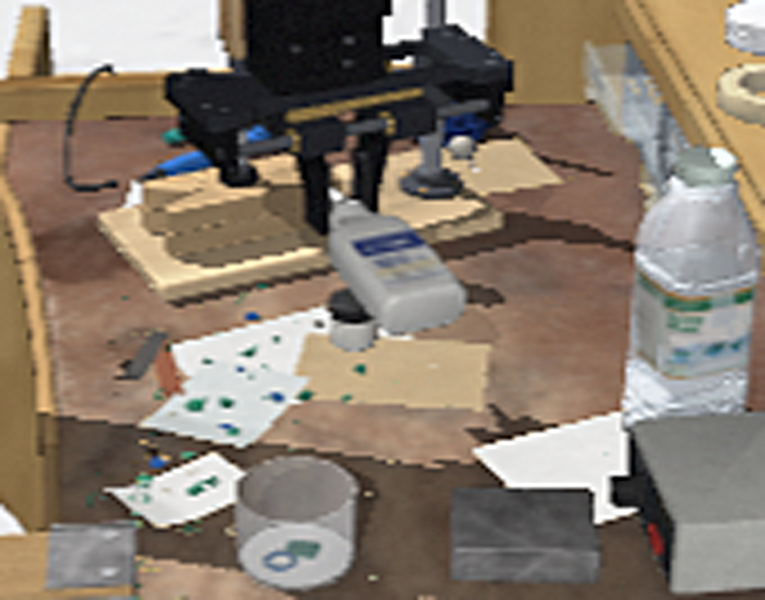

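The view shows the bottle held by its neck at crop (345,215), base hanging toward the camera at (420,305). I compute its tilt from depth.

```bash
cat > tilt.py <<'E'
from h import *
def tilt(tag):
    p,D=capture('scene');P=heightmap('scene',D);cv2.imwrite(f'pics/{tag}.png',p)
    s=read_state();c=np.array(s['position']);R=np.array(s['tcp_rot'])
    q=(P.reshape(-1,3)-c)@R   # tool axes
    hsv=cv2.cvtColor(p,cv2.COLOR_BGR2HSV).reshape(-1,3)
    m=(np.abs(q[:,1])<.03)&(q[:,0]<-.008)&(q[:,0]>-.14)&(q[:,2]>-.03)&(q[:,2]<.13)&(P.reshape(-1,3)[:,2]>.008)&(hsv[:,2]>70)
    q=q[m];print("n",len(q))
    for a in np.arange(-.14,0,.015):
        t=q[(q[:,0]>=a)&(q[:,0]<a+.015)]
        if len(t)>3:print(round(a,3),len(t),"toolz pct",np.percentile(t[:,2],[5,50,95]).round(3))
    print("lowest world z",(c[2]-np.percentile(q[:,2],99)).round(4))
E
python3 -c "
from tilt import *
tilt('s6')"
```

```text
n 641
-0.125 209 toolz pct [-0.001  0.011  0.028]
-0.11 82 toolz pct [-0.004 -0.001  0.017]
-0.095 84 toolz pct [-0.006 -0.003  0.013]
-0.08 84 toolz pct [-0.008 -0.005  0.013]
-0.065 81 toolz pct [-0.009 -0.007  0.012]
-0.05 55 toolz pct [-0.01  -0.007  0.008]
-0.035 25 toolz pct [-0.008 -0.006  0.003]
-0.02 21 toolz pct [-0.009 -0.006  0.002]
lowest world z 0.1143
```

Call:
send_rows:
  plan:
    - [202,0,0,0.005,0]
    - [202,0,0,0.005,0]

```text
time_s: 29.83
position: [0.4164, -0.2161, 0.1334]
tcp_rot: [[0.411, 0.912, -0.001], [0.912, -0.411, 0.001], [0.0, -0.001, -1.0]]
force: [-0.4, -0.6, -1.8]
opening: 0.24
grasp_force: 30.0
```

Call:
send_rows:
  plan:
    - [198,0,0,0,0]
    - [198,0,0,0,0]

```text
time_s: 30.0
position: [0.4161, -0.2159, 0.1332]
tcp_rot: [[0.411, 0.912, -0.002], [0.912, -0.411, 0.002], [0.001, -0.002, -1.0]]
force: [1.0, 0.0, -0.6]
opening: 0.237
grasp_force: 30.0
```

Call:
send_rows:
  plan:
    - [196,0,0,0,0]
    - [196,0,0,0,0]

```text
time_s: 30.17
position: [0.4166, -0.2163, 0.1341]
tcp_rot: [[0.411, 0.912, -0.0], [0.912, -0.411, 0.0], [0.0, -0.0, -1.0]]
force: [0.5, -0.1, -0.9]
opening: 0.242
grasp_force: 30.0
```

Call:
send_rows:
  plan:
    - [195,0,0,0,0]

```text
time_s: 30.25
position: [0.4167, -0.2164, 0.1342]
tcp_rot: [[0.41, 0.912, 0.0], [0.912, -0.41, -0.0], [-0.0, 0.0, -1.0]]
force: [0.0, -0.6, -0.8]
opening: 0.248
grasp_force: 26.6
```

Call:
send_rows:
  plan:
    - [194,0,0,0,0]

```text
time_s: 30.33
position: [0.4167, -0.2164, 0.1343]
tcp_rot: [[0.411, 0.912, 0.0], [0.912, -0.411, -0.0], [-0.0, 0.0, -1.0]]
force: [0.7, -0.4, -0.9]
opening: 0.24
grasp_force: 22.0
```

Call:
send_rows:
  plan:
    - [193,0,0,0,0]

```text
time_s: 30.42
position: [0.4167, -0.2164, 0.1344]
tcp_rot: [[0.41, 0.912, 0.0], [0.912, -0.41, -0.0], [-0.0, 0.0, -1.0]]
force: [0.3, 0.0, -1.8]
opening: 0.246
grasp_force: 16.9
```

Grip force falls about 5 N per count, so I can let it swing gently.

Call:
send_rows:
  plan:
    - [192,0,0,0,0]
    - [192,0,0,0,0]

```text
time_s: 30.58
position: [0.4167, -0.2164, 0.1343]
tcp_rot: [[0.41, 0.912, 0.0], [0.912, -0.41, -0.0], [-0.0, 0.0, -1.0]]
force: [-0.5, -0.3, -0.7]
opening: 0.247
grasp_force: 0.1
```

Call:
send_rows:
  plan:
    - [191,0,0,0,0]
    - [191,0,0,0,0]
    - [191,0,0,0,0]

```text
time_s: 30.83
position: [0.4167, -0.2164, 0.1344]
tcp_rot: [[0.41, 0.912, 0.0], [0.912, -0.41, -0.0], [-0.0, 0.0, -1.0]]
force: [-0.9, 0.7, 0.4]
opening: 0.25
grasp_force: 0.0
```

```bash
python3 -c "
from tilt import *
tilt('s7')"
```

```text
n 84
-0.05 23 toolz pct [0.1   0.109 0.123]
-0.035 32 toolz pct [0.094 0.098 0.105]
-0.02 29 toolz pct [0.043 0.094 0.101]
lowest world z 0.0107
```

```bash
python3 -c "
import cv2
p=cv2.imread('pics/s7.png');cv2.imwrite('pics/s7c.png',cv2.resize(p[170:320,170:340],None,fx=4.5,fy=4,interpolation=cv2.INTER_CUBIC))"
```

```text
(no output)
```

View pics/s7c.png

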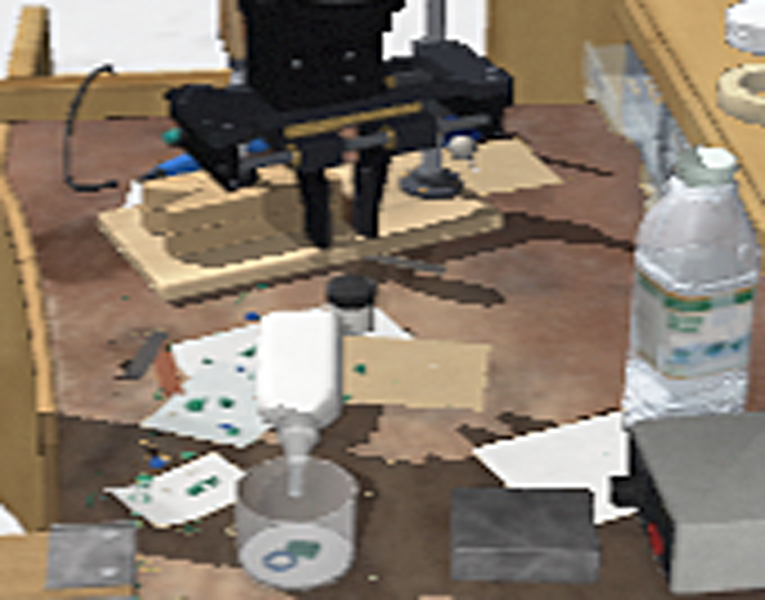

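The bottle slipped out and now lies with its base near crop (300,340) and the nozzle toward the camera at (295,480). The jar at (350,305) is undisturbed. I re-measure from the top camera.

Call:
send_rows:
  plan:
    - [60,0.0,0.03,-0.03,0]
    - [60,0,0.04,-0.03,0]
    - [60,0,0.04,0,0]
    - [60,0,0.04,0,0]
    - [60,0,0,0,0]
    - [60,0,0,0,0]

```text
time_s: 31.38
position: [0.5484, -0.2757, 0.1884]
tcp_rot: [[0.41, 0.912, 0.001], [0.912, -0.41, -0.001], [-0.0, 0.001, -1.0]]
force: [-1.3, -0.2, -0.0]
opening: 0.619
grasp_force: 0.0
```

```bash
python3 -c "
from h import *
rel(.415,-.2149,.016,65.9)
for n in ('scene','top'):
  p,D=capture(n);P=heightmap(n,D);Z=P[...,2];hsv=cv2.cvtColor(p,cv2.COLOR_BGR2HSV)
  m=((Z>.012)&(Z<.06)&(hsv[...,1]<70)&(hsv[...,2]>130)&(P[...,0]>.2)&(P[...,0]<.55)&(P[...,1]>-.36)&(P[...,1]<-.05)).astype(np.uint8)
  k,l,st,_=cv2.connectedComponentsWithStats(m)
  for i in np.argsort(-st[1:,4])[:3]+1:
    q=P[l==i];r=cv2.minAreaRect((q[:,:2]*1000).astype(np.float32));print(n,st[i],np.round(r[0],1),np.round(r[1],1),round(r[2],1),q.mean(0).round(4),'z',np.percentile(q[:,2],[5,50,95]).round(3))
  cv2.imwrite(f'pics/{n}8.png',p)
p=cv2.imread('pics/top8.png');cv2.imwrite('pics/top8c.png',cv2.resize(p[130:290,190:390],None,fx=4,fy=3.75,interpolation=cv2.INTER_CUBIC))
"
```

```text
t 31.38 p [ 0.5484 -0.2757  0.1884] yaw 65.8 j [-37.1  32.5  86.5  -0.   60.9 -12.9] F [-1.3 -0.2 -0. ] M [ 0.02 -0.01  0.01] open 0.619 gf 0.0
 shift [ 0.0009 -0.1468  0.1722] turn -0.0017
scene [224 251  20  40 525] [ 349.7 -237.2] [187.7  50.4] 45.2 [ 0.3626 -0.2224  0.0301] z [0.018 0.031 0.046]
scene [222 285  27  29 403] [ 256.6 -321.4] [60.9 64.1] 54.3 [ 0.2497 -0.3307  0.0342] z [0.015 0.035 0.052]
scene [206 232  34   9  49] [480.9 -71. ] [ 16.6 109. ] 63.3 [ 0.4767 -0.0697  0.0155] z [0.013 0.016 0.018]
top [299 268  13  12  28] [ 279.7 -298.7] [11.8 50.4] 44.6 [ 0.2811 -0.2972  0.0383] z [0.02  0.039 0.052]
top [311 286   8   4  16] [ 233.  -331.3] [ 2.9 23.6] 22.8 [ 0.2335 -0.332   0.0411] z [0.025 0.044 0.052]
top [304 287   6   3   8] [ 231.2 -306.2] [15.6  1.9] 70.0 [ 0.2314 -0.3064  0.0452] z [0.036 0.047 0.052]
```

View pics/top8c.png

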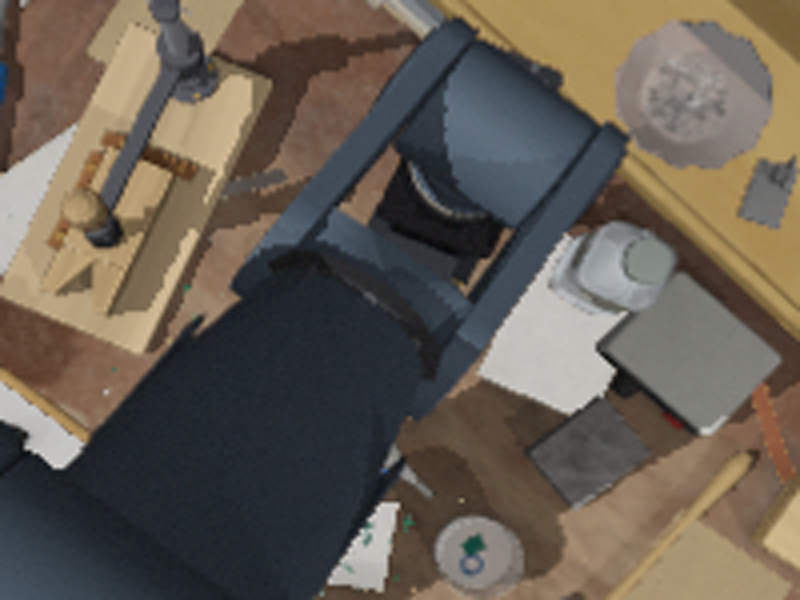

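The top view shows the nozzle tip at crop (430,495), just clear of the plastic cup at (478,552). The rest of the bottle is under the arm, so I get its axis from the scene camera's mask and the tip.

```bash
python3 -c "
from h import *
print('tip',onz('top',[(297.5,262)],.016).round(4))
p,D=capture('scene');P=heightmap('scene',D);Z=P[...,2];hsv=cv2.cvtColor(p,cv2.COLOR_BGR2HSV)
m=((Z>.012)&(Z<.06)&(hsv[...,1]<70)&(hsv[...,2]>130)).astype(np.uint8)
k,l,st,_=cv2.connectedComponentsWithStats(m);i=l[258,237] or l[255,236];print(st[i])
e=cv2.erode((l==i).astype(np.uint8),np.ones((3,3)))>0
q=P[e];q=q[q[:,2]>.026]
r=cv2.minAreaRect((q[:,:2]*1000).astype(np.float32));print(len(q),np.round(r[0],1),np.round(r[1],1),round(r[2],1),q.mean(0).round(4))
# width profile along axis from image tip
for hd in (40,45,50,55,60):
  a=np.radians(hd);d=np.array([np.cos(a),np.sin(a)]);w=(q[:,:2])@[-d[1],d[0]];t=q[:,:2]@d
  print(hd,np.ptp(w).round(4),np.ptp(t).round(4))
a=np.radians(r[2]);d=np.array([np.cos(a),np.sin(a)]);t=q[:,:2]@d;w=q[:,:2]@[-d[1],d[0]]
for x in np.arange(t.min(),t.max(),.012):
  s=(t>=x)&(t<x+.012);print(x.round(3),s.sum(),w[s].min().round(4),w[s].max().round(4),np.median(q[s,2]).round(4))
"
```

```text
tip [[ 0.3087 -0.2823  0.016 ]]
[224 251  20  40 527]
308 [ 349.1 -237.3] [182.2  44. ] 45.5 [ 0.3722 -0.2135  0.0317]
40 0.048 0.1811
45 0.044 0.1821
50 0.0494 0.1821
55 0.0634 0.1807
60 0.0773 0.1782
-0.016 11 -0.4171 -0.4 0.0469Traceback (most recent call last):
  File "<string>", line 16, in <module>
    s=(t>=x)&(t<x+.012);print(x.round(3),s.sum(),w[s].min().round(4),w[s].max().round(4),np.median(q[s,2]).round(4))
                                                 ~~~~~~~~^^
    return umr_minimum(a, axis, None, out, keepdims, initial, where)
ValueError: zero-size array to reduction operation minimum which has no identity
```

Call:
send_rows:
  plan:
    - [60,-0.0127,-0.0343,0,0]
    - [60,-0.0127,-0.0343,0,0]
    - [60,-0.0127,-0.0343,0,0]
    - [60,-0.0127,-0.0343,0,0]
    - [60,-0.0127,-0.0343,0,0]
    - [60,-0.0127,-0.0343,0,0]
    - [60,0,0,0,0.115]
    - [60,0,0,0.01,0.115]
    - [60,0,0,0.02,0.115]
    - [60,0,0,0,0]
    - [60,0,0,0,0]

```text
time_s: 32.45
position: [0.3266, -0.2585, 0.1584]
tcp_rot: [[0.693, 0.721, -0.002], [0.721, -0.693, 0.003], [0.001, -0.003, -1.0]]
force: [-0.1, -0.2, -0.3]
opening: 0.763
grasp_force: 0.0
```

```bash
python3 -c "
from h import *
rel(.3297,-.2608,.018,46)
"
```

```text
t 32.45 p [ 0.3266 -0.2585  0.1584] yaw 46.14 j [-53.8  22.5 115.5  -0.   42.2 -10. ] F [-0.1 -0.2 -0.3] M [-0.03 -0.05 -0.03] open 0.763 gf 0.0
 shift [0.0004 0.0044 0.1404] turn 0.0025
```

Call:
send_rows:
  plan:
    - [60,0,0.0044,0.035,0.002]
    - [60,0,0,0.035,0]
    - [60,0,0,0.035,0]
    - [60,0,0,0.02,0]
    - [60,0,0,0.01,0]
    - [60,0,0,0.005,0]
    - [60,0,0,0,0]
    - [255,0,0,0,0]
    - [255,0,0,0,0]
    - [255,0,0,0,0]
    - [255,0,0,0,0]
    - [255,0,0,0,0]
    - [255,0,0,0,0]
    - [255,0,0,0,0]
    - [255,0,0,0,0]

```text
time_s: 33.7
position: [0.3311, -0.263, 0.0188]
tcp_rot: [[0.696, 0.718, 0.0], [0.718, -0.696, -0.0], [-0.0, 0.0, -1.0]]
force: [-0.7, -0.3, 0.7]
opening: 0.241
grasp_force: 0.1
```

```bash
python3 -c "
from h import *
rel(.3297,-.2608,.018,46)
"
```

```text
t 33.7 p [ 0.3311 -0.263   0.0188] yaw 45.89 j [-53.7  41.  119.6   0.   19.3  -9.6] F [-0.7 -0.3  0.7] M [-0.02  0.04 -0.02] open 0.241 gf 0.1
 shift [ 0.0006 -0.0025  0.0008] turn -0.002
```

Call:
send_rows:
  plan:
    - [255,0,0,0,0]
    - [255,0,0,-0.02,0]
    - [255,0,0,-0.04,0]
    - [255,0,0,-0.04,0]
    - [255,0,0,-0.04,0]
    - [255,0,0,-0.04,0]
    - [255,0,0,0.04,0]
    - [255,0,0,0.04,0]
    - [255,0,0,-0.04,0]
    - [255,0,0,-0.04,0]
    - [255,0,0,0.04,0]
    - [255,0,0,0.04,0]
    - [255,0,0,-0.04,0]
    - [255,0,0,-0.04,0]
    - [255,0,0,0,0]
    - [255,0,0,0,0]

```text
time_s: 35.03
position: [0.3318, -0.2638, 0.1982]
tcp_rot: [[0.696, 0.718, 0.0], [0.718, -0.696, -0.0], [0.0, 0.0, -1.0]]
force: [-0.8, -0.7, 0.5]
opening: 0.004
grasp_force: 0.0
```

```bash
cat > tilt2.py <<'E'
from h import *
def tilt(tag,sg=1,flag=255):
    s=read_state();c=np.array(s['position']);R=np.array(s['tcp_rot'])
    p,D=capture('scene');P=heightmap('scene',D).reshape(-1,3);cv2.imwrite(f'pics/{tag}.png',p)
    hsv=cv2.cvtColor(p,cv2.COLOR_BGR2HSV).reshape(-1,3)
    q=(P-c)@R;q[:,0]*=sg   # + = toward the base
    m=(np.abs(q[:,1])<.035)&(q[:,0]<.15)&(q[:,0]>-.06)&(q[:,2]>-.05)&(q[:,2]<.15)&(P[:,2]>.006)&(hsv[:,2]>75)&(hsv[:,1]<110)
    q=q[m];xz=q[:,[0,2]].astype(np.float32)
    if len(q)>20:
        l=cv2.fitLine(xz,cv2.DIST_HUBER,0,.005,.01).ravel()
        print("n",len(q),"axis below horizontal deg",np.degrees(np.arctan2(l[1],l[0])).round(1),"mean",q.mean(0).round(3),"x",np.percentile(q[:,0],[2,98]).round(3),"z",np.percentile(q[:,2],[2,98]).round(3),"lowest z",(c[2]-np.percentile(q[:,2],99)).round(3))
E
python3 -c "
from tilt2 import *
rel(.42,-.24,.15,46)
tilt('s9')"
```

```text
t 35.03 p [ 0.3318 -0.2638  0.1982] yaw 45.89 j [-53.7  18.5 112.2   0.   49.3  -9.6] F [-0.8 -0.7  0.5] M [-0.03 -0.02  0.  ] open 0.004 gf 0.0
 shift [0.0785 0.0468 0.0482] turn -0.0019
n 452 axis below horizontal deg -85.4 mean [ 0.013 -0.006  0.108] x [-0.056  0.028] z [0.013 0.149] lowest z 0.049
```

Call:
send_rows:
  plan:
    - [60,-0.03,0.02,-0.02,0]
    - [60,-0.03,0.02,0,0]
    - [60,-0.03,0.02,0,0]
    - [60,-0.03,0.02,0,0]
    - [60,-0.03,0.02,0,0]
    - [60,-0.03,0.02,0,0]
    - [60,-0.03,0.02,0,0]
    - [60,-0.03,0.02,0,0]
    - [60,0,0,0,0]

```text
time_s: 35.83
position: [0.2769, -0.5539, 0.2205]
tcp_rot: [[0.699, 0.715, 0.001], [0.715, -0.699, -0.011], [-0.007, 0.009, -1.0]]
force: [0.1, -1.2, 0.4]
opening: 0.601
grasp_force: 0.0
```

```bash
cat > gb.py <<'E'
from h import *
def gb(tag):
    p,D=capture('top');P=heightmap('top',D);Z=P[...,2];cv2.imwrite(f'pics/{tag}.png',p)
    hsv=cv2.cvtColor(p,cv2.COLOR_BGR2HSV)
    U,V=np.meshgrid(np.arange(512),np.arange(384))
    m=((Z>.010)&(Z<.2)&(hsv[...,2]>110)&(P[...,0]>.25)&(P[...,0]<.5)&(P[...,1]>-.38)&(P[...,1]<-.05)).astype(np.uint8)
    k,l,st,ce=cv2.connectedComponentsWithStats(m)
    for i in np.argsort(-st[1:,4])[:4]+1:
        if st[i,4]<15: continue
        q=onz('top',np.c_[U[l==i],V[l==i]],.022)[:,:2];z=Z[l==i];r=cv2.minAreaRect((q*1000).astype(np.float32))
        print(st[i],np.round(r[0],1),np.round(r[1],1),round(r[2],1),'mean',q.mean(0).round(4),'z',np.percentile(z,[5,50,95]).round(3))
    s=p[195:275,250:340];cv2.imwrite(f'pics/{tag}c.png',cv2.resize(s,None,fx=7,fy=7,interpolation=cv2.INTER_CUBIC))
E
python3 -c "
from gb import *
rel(.3297,-.2608,.018,46)
gb('g1')"
```

```text
t 35.83 p [ 0.2769 -0.5539  0.2205] yaw 45.66 j [-73.7  30.6  84.4  -0.1  64.5 -29.3] F [ 0.1 -1.2  0.4] M [-0.07 -0.06 -0.02] open 0.601 gf 0.0
 shift [ 0.2478 -0.1688  0.1994] turn -0.006
[277 241  16  18 164] [ 346.1 -240. ] [40.1 47.9] 55.9 mean [ 0.3468 -0.2391] z [0.03  0.087 0.126]
[225 202  11  22 128] [465.7 -68.8] [66.7 31.9] 0.3 mean [ 0.4751 -0.063 ] z [0.011 0.015 0.019]
[299 268  13  12  32] [ 278.8 -300.2] [14.8 51.1] 41.8 mean [ 0.2794 -0.2984] z [0.016 0.039 0.053]
[327 201  10   7  26] [ 492.6 -391.6] [10.8 31.6] 22.8 mean [ 0.493  -0.3918] z [0.016 0.1   0.149]
```

```bash
python3 -c "
from h import *
p,D=capture('scene');P=heightmap('scene',D);np.save('s10.npy',D)
a=cv2.resize(p[200:320,190:300],(440,480),interpolation=cv2.INTER_CUBIC)
b=cv2.resize(cv2.imread('pics/g1.png')[205:285,250:310],(360,480),interpolation=cv2.INTER_CUBIC)
cv2.imwrite('pics/combo.png',np.hstack([a,b]))
"
```

```text
(no output)
```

View pics/combo.png

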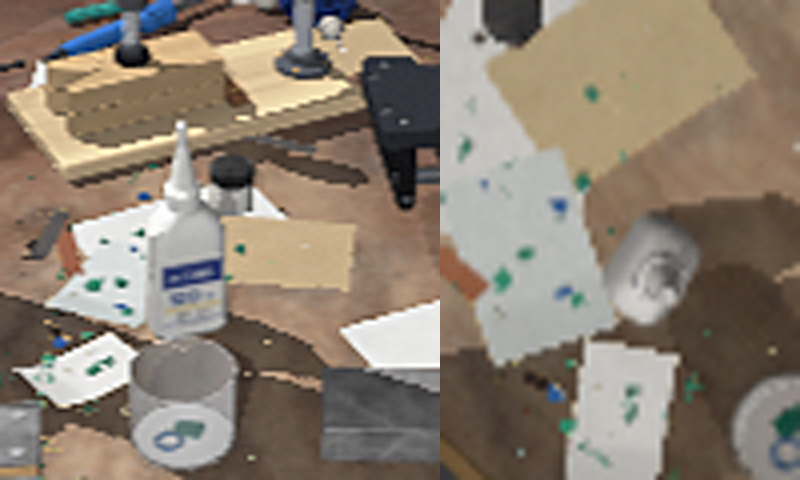

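The last picture shows the glue bottle upright on the bench. In the left half it stands at (185,260) with its nozzle at (180,125), and in the top view it is at (655,270), clear of the cup. It swung upright as it slid out of the fingers. I check the jar, the stack and the clamp, then hand in.

```bash
python3 -c "
from m import *
a=cv2.imread('pics/top0.png');b,D,Z=measure('fin')
for n,(x,y,w,h) in dict(jar=(258,203,16,16),block=(322,236,30,30),water=(326,186,36,30),iron=(178,140,16,50)).items():
    r=cv2.matchTemplate(b[y-8:y+h+8,x-8:x+w+8],a[y:y+h,x:x+w],cv2.TM_CCOEFF_NORMED);_,v,_,l=cv2.minMaxLoc(r);print(n,round(v,3),l[0]-8,l[1]-8)
D=np.load('s10.npy');P=heightmap('scene',D).reshape(-1,3);q=P[np.hypot(P[:,0]-.352,P[:,1]+.235)<.03]
print('bottle top z',np.percentile(q[:,2],99.5))
for lo in (.02,.05,.08,.105,.125,.14):
  s=q[(q[:,2]>lo)&(q[:,2]<lo+.02)];print(lo,len(s),np.median(s,0).round(4))
"
```

```text
stack 487 [531.4 -29. ] [ 57.  130.1] 65.48 mean [ 0.5244 -0.0325]
jar 0.879 -4 -4
block 0.958 0 0
water 0.997 0 0
iron 0.985 0 0
bottle top z 0.15317028736472543
0.02 115 [ 0.3377 -0.2517  0.0297]
0.05 109 [ 0.3375 -0.2537  0.0607]
0.08 131 [ 0.3373 -0.2501  0.0883]
0.105 59 [ 0.3399 -0.2483  0.1122]
0.125 28 [ 0.3419 -0.246   0.1326]
0.14 18 [ 0.3431 -0.2446  0.1493]
```

```bash
python3 -c "
from h import *
for n in ('top0','top1','g1','fin'):
  p=cv2.imread(f'pics/{n}.png');g=p[195:225,252:285].max(2);k,l,st,c=cv2.connectedComponentsWithStats((g<60).astype(np.uint8));i=1+st[1:,4].argmax();print(n,st[i],onz('top',[c[i]+[252,195]],.036).round(4))
for n in ('scene0','scene5f','s7','s9'):
  p=cv2.imread(f'pics/{n}.png');g=p[232:262,235:265].max(2);k,l,st,c=cv2.connectedComponentsWithStats((g<60).astype(np.uint8));i=1+st[1:,4].argmax();print(n,st[i],c[i]+[235,232])
"
```

```text
top0 [ 9 12 10  9 55] [[ 0.4691 -0.184   0.036 ]]
top1 [ 9 12 10  9 59] [[ 0.4694 -0.1834  0.036 ]]
g1 [ 6  8  9  9 55] [[ 0.4818 -0.1717  0.036 ]]
fin [ 6  8  9  9 50] [[ 0.4818 -0.1718  0.036 ]]
scene0 [ 8 11 11  8 51] [249.23529412 246.90196078]
scene5f [ 8 11 10  8 33] [247.51515152 247.72727273]
s7 [ 8  7 10  8 39] [248.43589744 243.53846154]
s9 [ 8  7 10  8 46] [248.32608696 243.30434783]
```

The clamp, stack, block, water bottle and iron are all in place, and the bottle stands. When the bottle first slipped, though, it shoved the jar about 18 mm, still standing, from (0.469,-0.184) to (0.482,-0.172). I'll put the jar back.

Call:
send_rows:
  plan:
    - [60,0,0,-0.04,0]
    - [60,0,0,-0.03,0]
    - [60,0.0379,-0.011,0,0]
    - [60,0.0379,-0.011,0,0]
    - [60,0.0379,-0.011,0,0]
    - [60,0.0379,-0.011,0,0]
    - [60,0.0379,-0.011,0,0]
    - [60,0.0379,-0.011,0,0]
    - [60,0.0379,-0.011,0,0]
    - [60,0.0379,-0.011,0,0]
    - [60,0.0379,-0.011,0,0]
    - [60,0.0379,-0.011,0,0]
    - [60,0.0374,-0.0106,0,0]
    - [60,0,0,0.03,0]
    - [60,0,0,0.03,0]
    - [60,0,0,0,0]

```text
time_s: 37.32
position: [0.4777, -0.1588, 0.2249]
tcp_rot: [[0.693, 0.721, -0.01], [0.721, -0.693, 0.006], [-0.003, -0.011, -1.0]]
force: [-1.2, 0.8, -1.2]
opening: 0.764
grasp_force: 0.0
```

```bash
python3 -c "
from h import *
rel(.4818,-.1718,.022,45.7)
"
```

```text
t 37.32 p [ 0.4777 -0.1588  0.2249] yaw 46.1 j [-31.1  22.1  99.6  -0.   59.   12.8] F [-1.2  0.8 -1.2] M [0.01 0.02 0.04] open 0.764 gf 0.0
 shift [-0.006   0.0142  0.2028] turn 0.007
```

Call:
send_rows:
  plan:
    - [60,-0.006,0.0142,0.03,0]
    - [60,0,0,0.04,0]
    - [60,0,0,0.04,0]
    - [60,0,0,0.02,0]
    - [60,0,0,0,0]
    - [60,0,0,0,0]

```text
time_s: 37.82
position: [0.4875, -0.1775, 0.0993]
tcp_rot: [[0.696, 0.718, -0.001], [0.718, -0.696, 0.001], [-0.0, -0.002, -1.0]]
force: [-0.7, 0.1, 0.1]
opening: 0.767
grasp_force: 0.0
```

```bash
python3 -c "
from h import *
rel(.4818,-.1718,.022,45.7)
"
```

```text
t 37.82 p [ 0.4875 -0.1775  0.0993] yaw 45.88 j [-32.4  34.4 104.    0.   41.7  11.8] F [-0.7  0.1  0.1] M [-0.07 -0.02  0.04] open 0.767 gf 0.0
 shift [ 0.0001 -0.008   0.0773] turn 0.0031
```

Call:
send_rows:
  plan:
    - [60,0,-0.008,0.03,0.003]
    - [60,0,0,0.03,0]
    - [60,0,0,0.012,0]
    - [60,0,0,0.005,0]
    - [60,0,0,0,0]
    - [255,0,0,0,0]
    - [255,0,0,0,0]
    - [255,0,0,0,0]
    - [255,0,0,0,0]
    - [255,0,0,0,0]
    - [255,0,0,0,0]
    - [255,0,0,0,0]
    - [255,0,0,0,0]

```text
time_s: 38.9
position: [0.4825, -0.1724, 0.022]
tcp_rot: [[0.698, 0.716, 0.0], [0.716, -0.698, -0.0], [0.0, 0.0, -1.0]]
force: [-0.1, -0.5, 4.1]
opening: 0.366
grasp_force: 30.0
```

```bash
python3 -c "
from h import *
rel(.4692,-.1837,.022,45.7)
"
```

```text
t 38.9 p [ 0.4825 -0.1724  0.022 ] yaw 45.71 j [-32.2  42.4 106.6   0.   30.9  12.1] F [-0.1 -0.5  4.1] M [0.07 0.12 0.02] open 0.366 gf 30.0
 shift [-0.0173 -0.0016  0.    ] turn 0.0001
```

Call:
send_rows:
  plan:
    - [255,0,0,-0.003,0]
    - [255,-0.006,-0.0008,0,0]
    - [255,-0.006,-0.0008,0,0]
    - [255,-0.0053,0,0,0]
    - [255,0,0,0.003,0]
    - [255,0,0,0,0]
    - [60,0,0,0,0]
    - [60,0,0,0,0]
    - [60,0,0,0,0]
    - [60,0,0,-0.02,0]
    - [60,0,0,-0.035,0]
    - [60,0,0,-0.04,0]
    - [60,0,0,-0.04,0]
    - [60,0,0,-0.04,0]
    - [60,0,0,-0.04,0]
    - [60,0,0.03,-0.04,0]
    - [60,-0.02,0.03,0,0]
    - [60,-0.03,0.03,0,0]
    - [60,-0.03,0.03,0,0]
    - [60,-0.03,0.03,0,0]

```text
time_s: 40.57
position: [0.4961, -0.3626, 0.2701]
tcp_rot: [[0.698, 0.717, 0.0], [0.717, -0.698, 0.0], [0.0, 0.0, -1.0]]
force: [0.7, 0.4, 0.2]
opening: 0.765
grasp_force: 0.0
```

Call:
send_rows:
  plan:
    - [60,-0.03,0.025,0,0]
    - [60,-0.03,0.025,0,0]
    - [60,-0.03,0.025,0,0]
    - [60,-0.03,0.02,0,0]
    - [60,-0.03,0,0,0]
    - [60,-0.03,0,0,0]
    - [60,-0.02,0,0,0]
    - [60,0,0,0,0]
    - [60,0,0,0,0]
    - [60,0,0,0,0]

```text
time_s: 41.4
position: [0.4249, -0.57, 0.2694]
tcp_rot: [[0.698, 0.716, 0.0], [0.716, -0.698, 0.002], [0.001, -0.001, -1.0]]
force: [-0.2, -0.9, 0.3]
opening: 0.762
grasp_force: 0.0
```

```bash
python3 -c "
from gb import *
rel(.3,-.5,.2,45)
gb('g2')
a=cv2.imread('pics/top0.png');b=cv2.imread('pics/g2.png')
p=b;g=p[195:225,252:285].max(2);k,l,st,c=cv2.connectedComponentsWithStats((g<60).astype(np.uint8));i=1+st[1:,4].argmax();print(st[i],onz('top',[c[i]+[252,195]],.036).round(4))
for n,(x,y,w,h) in dict(jar=(258,203,16,16),block=(322,236,30,30),water=(326,186,36,30),iron=(178,140,16,50)).items():
    r=cv2.matchTemplate(b[y-8:y+h+8,x-8:x+w+8],a[y:y+h,x:x+w],cv2.TM_CCOEFF_NORMED);_,v,_,l=cv2.minMaxLoc(r);print(n,round(v,3),l[0]-8,l[1]-8)
"
```

```text
t 41.4 p [ 0.4249 -0.57    0.2694] yaw 45.72 j [-62.3  35.6  66.1   0.1  78.3 -18. ] F [-0.2 -0.9  0.3] M [ 0.01 -0.07 -0.  ] open 0.762 gf 0.0
 shift [-0.0371 -0.1382  0.0695] turn 0.0125
[225 202  11  23 130] [464.1 -68.8] [69.9 31.9] 0.3 mean [ 0.4745 -0.0628] z [0.011 0.014 0.018]
[327 201   9   7  29] [ 492.7 -390.7] [11.7 30. ] 22.8 mean [ 0.4923 -0.3902] z [0.016 0.082 0.149]
[10 12 10  9 57] [[ 0.4689 -0.1846  0.036 ]]
jar 0.96 0 0
block 0.747 0 0
water 0.994 0 0
iron 0.985 0 0
```

```bash
python3 -c "
from h import *
p,D=capture('scene');P=heightmap('scene',D).reshape(-1,3);q=P[np.hypot(P[:,0]-.345,P[:,1]+.245)<.035]
print('top z',np.percentile(q[:,2],99.5))
for lo in (.02,.05,.08,.105,.125,.14):
  s=q[(q[:,2]>lo)&(q[:,2]<lo+.02)];print(lo,len(s),np.median(s,0).round(4))
"
```

```text
top z 0.6710678977174601
0.02 122 [ 0.3377 -0.2524  0.0297]
0.05 131 [ 0.3363 -0.2522  0.0609]
0.08 134 [ 0.337  -0.2497  0.0875]
0.105 60 [ 0.3396 -0.2475  0.1125]
0.125 26 [ 0.342  -0.2457  0.1333]
0.14 19 [ 0.342  -0.2465  0.149 ]
```

The bottle still stands upright; the arm was only hiding it from the top camera. The jar is back within 1 mm, so I hand in.

```bash
python3 -c "
from rig import *
print(hand_in())"
```

```text
the job is handed in; nothing more can be done
None
```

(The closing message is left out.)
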